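Move the row of phase modules from the burn-in plate to the kit carrier

ROBOT

A 7-joint arm with a two-finger parallel gripper is mounted at the origin on the work surface. World frame = base frame: x ahead of the robot, y to its left, z up, the work surface at z = 0. Lengths are in m, angles in rad, forces in N, time in s.
With the tool pointing down it reaches from about 0.425 to 0.925 m from the base axis. Payload 6.8 kg.
Tool frame: the origin (TCP) lies on the centre line of the jaws, within the pads' length; the fingertips stand 11 mm ahead of it and the grasp point (between the pads) lies 8 mm behind it; z points along the fingers, y is the direction in which the jaws open and shut (so a half turn about z gives the same grasp; the last joint's range is limited). The gripper opens to 85 mm and grips with 20 to 120 N. Pads are 22 mm wide; open, the fingers measure 114 mm over their backs; the gripper's body (76 mm by 85 mm) begins 54 mm behind the grasp point. The pads swing forward as they close: fully open they stand 13 mm farther back than shut.
Start: joints at [1.178, 0.477, 0.022, 1.555, -0.011, 1.109, -0.083], TCP at [0.19, -0.648, 0.242] pointing down, gripper open.
Joint ranges: [-2.96, 2.96], [-0.34, 2.1], [-1.41, 1.46], [0.24, 2.44], [-1.37, 4.51], [0.17, 1.92], [-2.96, 2.96]. Speed limits (rad/s): [2.39, 2.39, 3.14, 3.14, 3.14, 3.14, 3.14].

INTERFACE

Orientations are given as a rotation vector (axis times angle).
In Python, from rig import observe, snapshot, job_done gives the robot as it stands.
- The arm moves only by the tool arm_command, never from a script. Its argument "series" is a list of rows, each an object with "linear": the shift along the tool's x, y, z in mm, a list of three; "spin": the turn about the tool's z in degrees; "hand": the opening in per cent of the stroke, from 0 (shut) to 100 (fully open). In form: [{"linear": [dx, dy, dz], "spin": spin, "hand": hand}, ...]. A call has exactly 8 rows; each row is the pose to reach, as a shift and turn from the pose measured when the call began, along the tool's axes at that moment; what a row does not reach only later rows make up. A row lasts 1/10 s, in which the tool goes at most 50 mm and 8.59 degrees, less where a joint would pass 70% of its speed; a pose out of reach is approached as far as the arm can. A call with a gripper value outside its range is refused whole. The fingers move at their own pace and stop on an object; "newtons" is the grip in N (left out, the last holds). Time passes only in rows, so rows that repeat a pose let the fingers close, or fill a call up. It gives the time, the measured TCP pose, the force and the opening at its end, in the units of the state.
- observe(): the state, without advancing time (a new reading comes with each control period).
- snapshot(name): name is "scene" or "top"; returns a dict with "color" (384x512x3 uint8, red, green, blue), "fx", "fy", "cx", "cy" (pixels), "extrinsics" (4x4, takes a point from world to camera coordinates). Camera axes: x right, y down, z forward; pixel columns grow to the right and rows downward; lengths in m; the calibration is good to about 2 mm. A picture is of the moment at which its call begins. There is no depth.
- job_done(): hands the job in, once; it reports no verdict.
The state is a dict: "time": time; "joint_positions": joint angles; "qvel": joint speeds; "joint_efforts": joint torques, N m; "ee_pos": TCP position; "eef_rot": TCP orientation; "ft_force": force on the tool from outside, world axes, zero at the start; "torque": the same for the moment, N m; "finger_gap": opening from 0.0 (shut) to 1.0 (fully open).
Only numpy, scipy, OpenCV 4.12 (cv2) and the standard library are available. Lean on these libraries where they do the work, as an engineer would, in place of code of your own. Each camera call takes 0.05 s, during which the arm holds its last target.

TASK

The four phase modules on the aluminium burn-in plate have passed their test: move the row over to the black kit carrier, putting them in the order of its coloured nests, each module into the nest of its own colour. Each must stand upright, flat on the nest's floor inside the rim, with its long side along the nest's long side (either end first); set them down, do not drop them, and do not disturb the screw pot and the insulator that stand at the ends of the two rows.

Things in the scene. Friction and masses are not known exactly. Their poses are not given: they have to be found in the camera images.
- module_yellow: module with yellow guard: finned aluminium heat sink 56 (x) x 44 (y) x 40 mm high, on it a dark green board, copper terminals (-x end) and a yellow plastic guard; 58 mm high in all, 0.3 kg. The four start in a row, 74 mm apart along y, on the burn-in plate, in stations with a rim 5 mm above their floor. Origin: centre of underside, z up. Grip the flat faces at the x ends; neighbours 30 mm off beside the others
- module_green: module with green guard: finned aluminium heat sink 56 (x) x 44 (y) x 40 mm high, on it a dark green board, copper terminals (-x end) and a green plastic guard; 58 mm high in all, 0.3 kg. The four start in a row, 74 mm apart along y, on the burn-in plate, in stations with a rim 5 mm above their floor. Origin: centre of underside, z up. Grip the flat faces at the x ends; neighbours 30 mm off beside the others
- module_red: module with red guard: finned aluminium heat sink 56 (x) x 44 (y) x 40 mm high, on it a dark green board, copper terminals (-x end) and a red plastic guard; 58 mm high in all, 0.3 kg. The four start in a row, 74 mm apart along y, on the burn-in plate, in stations with a rim 5 mm above their floor. Origin: centre of underside, z up. Grip the flat faces at the x ends; neighbours 30 mm off beside the others
- module_blue: module with blue guard: finned aluminium heat sink 56 (x) x 44 (y) x 40 mm high, on it a dark green board, copper terminals (-x end) and a blue plastic guard; 58 mm high in all, 0.3 kg. The four start in a row, 74 mm apart along y, on the burn-in plate, in stations with a rim 5 mm above their floor. Origin: centre of underside, z up. Grip the flat faces at the x ends; neighbours 30 mm off beside the others
- nest_yellow: yellow nest: fixed shallow tray, dark floor, yellow rim; one of four in a row, 74 mm apart along y, on the black kit carrier. Inside 70 (x) x 60 (y) mm; floor 4 mm above its origin, rim 3 mm thick, 6 mm above the floor; yellow tabs 8 mm wide outside both x ends. Origin: centre of underside, z up; x along the 70 mm length
- nest_green: green nest: fixed shallow tray, dark floor, green rim; one of four in a row, 74 mm apart along y, on the black kit carrier. Inside 70 (x) x 60 (y) mm; floor 4 mm above its origin, rim 3 mm thick, 6 mm above the floor; green tabs 8 mm wide outside both x ends. Origin: centre of underside, z up; x along the 70 mm length
- nest_red: red nest: fixed shallow tray, dark floor, red rim; one of four in a row, 74 mm apart along y, on the black kit carrier. Inside 70 (x) x 60 (y) mm; floor 4 mm above its origin, rim 3 mm thick, 6 mm above the floor; red tabs 8 mm wide outside both x ends. Origin: centre of underside, z up; x along the 70 mm length
- nest_blue: blue nest: fixed shallow tray, dark floor, blue rim; one of four in a row, 74 mm apart along y, on the black kit carrier. Inside 70 (x) x 60 (y) mm; floor 4 mm above its origin, rim 3 mm thick, 6 mm above the floor; blue tabs 8 mm wide outside both x ends. Origin: centre of underside, z up; x along the 70 mm length
- screw_pot: bystander: white plastic pot of brass screws, 44 mm across, 34 mm high, standing loose on the kit carrier at one end of the row of nests, 75 mm from the last nest's centre (the other end carries a fixed steel handle, its top 50 mm above the table). Origin: centre of its underside
- insulator: bystander: dark red ribbed standoff insulator, 36 mm across, 36 mm high, standing loose on the burn-in plate at one end of the row of modules (the other end carries a fixed grey switch box, its top 66 mm above the table). Origin: centre of its underside

How it is judged:
By the outcome, as a careful person would: the job done as asked, in the order asked, and still so for the second after the job is handed in, with the robot touching nothing.
It also fails if it takes over 93 s, if anything falls off the work surface, if the arm or the gripper's body presses on something with over 40 N, if the wrist force passes 120 N, or if a joint passes its speed limit or range.

## Working session

There is one attempt and no reset: what is moved stays moved. The work goes in short steps, Python scripts to look and compute and a tool call to move; the robot and the scene stay as the last step left them, time stands still between calls to the robot, and variables do not carry over. Pictures are saved under pics/ and viewed, and the job is handed in when it is done.

Besides the shell and the picture viewer there is one more tool, called by a JSON object that holds its "op" and its "data", one argument or row to a line. arm_command: Moves the arm, as the interface text tells. Its arguments: {"type":"object","properties":{"series":{"type":"array"},"newtons":{"type":"number"}},"required":["series"]}

```bash
mkdir -p pics; ls
python3 - <<'E'
from rig import observe, snapshot
import cv2,numpy as np
np.set_printoptions(precision=4,suppress=True)
for n in ("scene","top"):
    s=snapshot(n); cv2.imwrite(f"pics/{n}0.png",s["color"][:,:,::-1])
    np.savez(f"{n}0.npz",**s)
    print(n,s["fx"],s["fy"],s["cx"],s["cy"]);print(np.array(s["extrinsics"]))
o=observe()
for k in o: print(k,o[k])
E
```

```text
pics
scene 352.5945317921874 352.5945317921874 249.8926240708979 192.10693027609491
[[ 0.0483  0.9988 -0.0045  0.0017]
 [ 0.791  -0.041  -0.6105 -0.4058]
 [-0.61    0.026  -0.792   1.2044]
 [ 0.      0.      0.      1.    ]]
top 414.57056146221925 414.57056146221925 257.5865852427766 191.61437051486436
[[ 0.0151 -0.9997  0.0202 -0.0593]
 [-0.9961 -0.0168 -0.0862  0.5787]
 [ 0.0865 -0.0188 -0.9961  0.9014]
 [ 0.      0.      0.      1.    ]]
time 0.1
joint_positions [ 1.1779  0.4778  0.0223  1.5564 -0.0115  1.1093 -0.0831]
qvel [ 0.0014 -0.0003 -0.0007 -0.0034  0.0003 -0.0006 -0.001 ]
joint_efforts [  0.0039 -59.7761   1.6133 -28.1955   0.0128   0.0051   0.    ]
ee_pos [ 0.1895 -0.6473  0.2414]
eef_rot [-3.1081 -0.4456  0.0006]
ft_force [ 0.4985  0.0124 -0.3623]
torque [0.0193 0.024  0.0188]
finger_gap 0.9990595871843061
```

View pics/scene0.png

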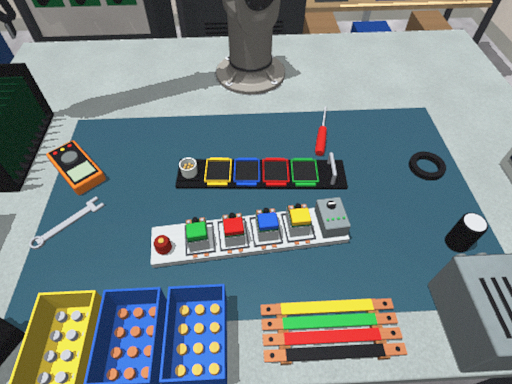

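View pics/top0.png

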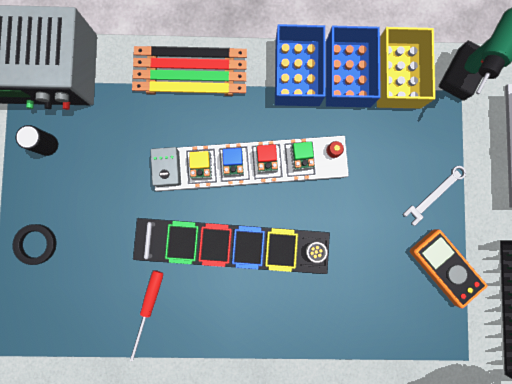

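Run:
```python
import cv2
t=cv2.imread("pics/top0.png");s=cv2.imread("pics/scene0.png")
cv2.imwrite("pics/t1.png",cv2.resize(t[125:285,125:355],None,fx=3.4,fy=3.4,interpolation=cv2.INTER_CUBIC))
cv2.imwrite("pics/s1.png",cv2.resize(s[145:270,140:360],None,fx=3.6,fy=3.6,interpolation=cv2.INTER_CUBIC))
```

```text
(no output)
```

View pics/t1.png

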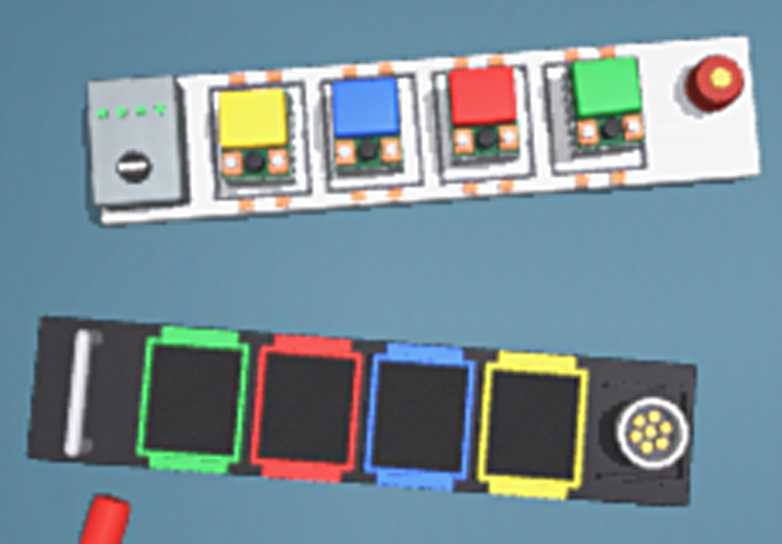

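View pics/s1.png

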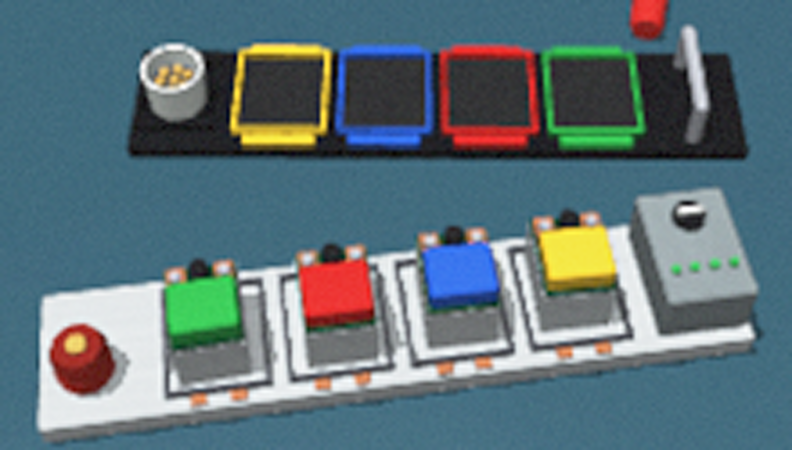

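```bash
cat > h.py <<'E'
import numpy as np,cv2
from scipy.optimize import least_squares
from scipy.spatial.transform import Rotation as Rn
np.set_printoptions(precision=4,suppress=True)
def load(f):
    d=np.load(f); return {k:d[k] for k in d}
def proj(s,P):
    P=np.atleast_2d(P); E=np.array(s["extrinsics"]); c=P@E[:3,:3].T+E[:3,3]
    return np.c_[s["fx"]*c[:,0]/c[:,2]+s["cx"],s["fy"]*c[:,1]/c[:,2]+s["cy"]]
def ray(s,uv):
    E=np.array(s["extrinsics"]);R=E[:3,:3];c=-R.T@E[:3,3]
    d=np.array([(uv[0]-s["cx"])/s["fx"],(uv[1]-s["cy"])/s["fy"],1.])
    return c,R.T@d
def onz(s,uv,z):
    c,d=ray(s,uv); return (c+d*(z-c[2])/d[2])
def tri(ss,uvs):
    r=least_squares(lambda p:np.concatenate([proj(s,p)[0]-uv for s,uv in zip(ss,uvs)]),[.6,0,.03])
    return r.x,r.fun
def masks(img):
    h=cv2.cvtColor(img,cv2.COLOR_RGB2HSV);H,S,V=[h[...,i].astype(int) for i in range(3)]
    g=(S>150)&(V>90)
    return dict(green=g&(H>50)&(H<75),red=(S>170)&(V>120)&((H<6)|(H>174)),blue=(S>140)&(V>140)&(H>103)&(H<122),yellow=g&(H>23)&(H<34))
E
python3 - <<'E'
from h import *
T,S=load("top0.npz"),load("scene0.npz")
roi={"top":((130,190,180,320),(215,280,160,305)),"scene":((200,255,180,318),(150,190,190,325))}
for c in ["green","red","blue","yellow"]:
  for j,nm in enumerate(["module","nest"]):
    uv=[]
    for n,s in (("top",T),("scene",S)):
        a=roi[n][j]; m=np.zeros((384,512),bool); m[a[0]:a[1],a[2]:a[3]]=masks(s["color"])[c][a[0]:a[1],a[2]:a[3]]
        k,lab,st,ce=cv2.connectedComponentsWithStats(m.astype(np.uint8)); i=1+np.argmax(st[1:,4])
        cnt=cv2.findContours((lab==i).astype(np.uint8),0,1)[0][0]; r=cv2.minAreaRect(cnt)
        uv.append(np.array(r[0])); print(c,nm,n,st[i],ce[i],np.round(r[0],1),np.round(r[1],1),round(r[2],1))
    print("   ",*tri([T,S],uv), onz(T,uv[0],0.02 if j else 0.08))
for z in (0,0.015):
  print(z,[onz(S,p,z) for p in [(151.5,265.5),(349.5,242)]])
print("cam",ray(T,(0,0))[0],ray(S,(0,0))[0])
E
```

```text
green module top [293 142  20  18 147] [302.517  148.9048] [302.8 150.3] [16.1 18.8] 84.8
green module scene [186 222  21  18 316] [195.8133 230.3259] [195.8 230.3] [16.8 20. ] 85.2
    [ 0.6653 -0.1453  0.0769] [ 0.5153 -0.0117  0.5     0.0095] [ 0.6647 -0.1438  0.08  ]
green nest top [165 221  28  43 191] [175.9843 245.8534] [179.8 242. ] [27.2 41.2] 4.4
green nest scene [290 158  29  28 283] [304.1802 173.3569] [304.  171.5] [27. 28.] 90.0
    [0.4645 0.119  0.0167] [ 1.0525  0.1376  1.2314 -0.0723] [0.4649 0.1208 0.02  ]
red module top [257 144  19  18 137] [265.4307 151.2409] [266.4 152.8] [16.5 18.4] 85.2
red module scene [223 217  21  18 285] [232.8526 225.2526] [232.8 225.5] [16.1 18.6] 80.5
    [ 0.6583 -0.0678  0.0779] [ 0.6037  0.0167  0.5947 -0.004 ] [ 0.6579 -0.0665  0.08  ]
red nest top [199 252  11  10  26] [202.1538 257.6923] [202.7 258. ] [12.1  5.4] 41.6
red nest scene [262 158  28  28 280] [275.4179 173.3821] [275.5 171.5] [27. 27.] 90.0
    [ 0.4265  0.063  -0.023 ] [ 4.7215  0.4536  5.6036 -0.2316] [0.4306 0.0692 0.02  ]
blue module top [223 148  19  17 310] [232
[... 514 characters left out ...]
261] [198.0728 159.092 ] [199. 160.] [16. 18.] 90.0
yellow module scene [289 208  22  18 262] [299.3092 215.2595] [299.6 216.2] [16.4 20. ] 82.9
    [0.6404 0.0753 0.0755] [ 0.4791  0.0574  0.4872 -0.026 ] [0.6398 0.0758 0.08  ]
yellow nest top [270 235  27  36  90] [288.4889 258.7222] [290.  255.9] [19.1 39.7] 39.8
yellow nest scene [204 158  28  27 228] [217.75   173.0614] [217.5 171. ] [26. 27.] 90.0
    [ 0.4365 -0.1189  0.0006] [-3.2659 -0.0007 -3.8038 -0.0276] [ 0.4379 -0.1244  0.02  ]
0 [array([ 0.7025, -0.2507,  0.    ]), array([0.6667, 0.193 , 0.    ])]
0.015 [array([ 0.71  , -0.2464,  0.015 ]), array([0.6749, 0.1879, 0.015 ])]
cam [ 0.4994 -0.0326  0.949 ] [ 1.0555 -0.0497  0.7062]
```

Run:
```python
import cv2
t=cv2.imread("pics/top0.png");s=cv2.imread("pics/scene0.png")
cv2.imwrite("pics/t2.png",cv2.resize(t[133:193,182:322],None,fx=5.7,fy=5.7,interpolation=cv2.INTER_LANCZOS4))
cv2.imwrite("pics/s2.png",cv2.resize(s[200:262,180:320],None,fx=5.7,fy=5.7,interpolation=cv2.INTER_LANCZOS4))
```

```text
(no output)
```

View pics/t2.png

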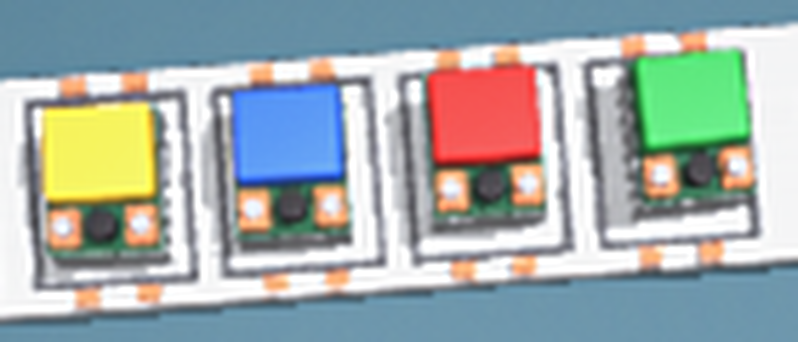

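View pics/s2.png

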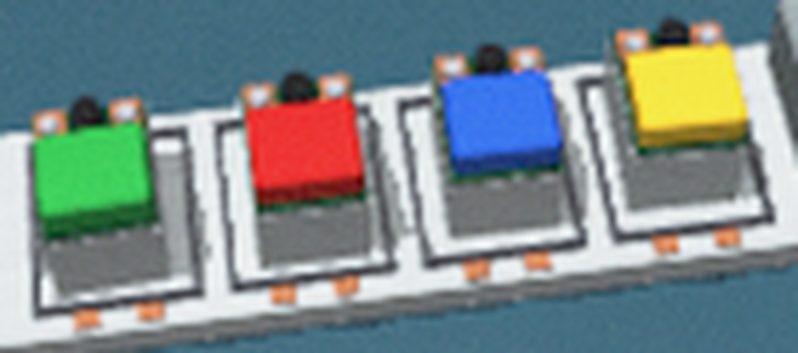

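```bash
cat > fit.py <<'E'
from h import *
T,S=load("top0.npz"),load("scene0.npz")
def cv(p,f,o): return (np.array(p,float)+.5)/f-.5+np.array(o)
C=["yellow","blue","red","green"]
tq=dict(yellow=[(46,107),(152,102),(155,190),(43,194)],blue=[(233,89),(340,84),(344,175),(236,180)],red=[(430,69),(533,64),(540,156),(434,161)],green=[(638,55),(741,50),(748,138),(645,146)])
sq=dict(green=[(36,138),(140,124),(152,207),(40,220)],red=[(247,112),(350,98),(362,182),(258,193)],blue=[(442,85),(545,71),(559,152),(455,163)],yellow=[(628,58),(733,44),(746,121),(638,134)])
hb=dict(green=[(58,297),(170,283)],red=[(263,268),(370,255)],blue=[(452,239),(555,224)],yellow=[(627,211),(742,196)])
def W(p,z,L):
    c,s=np.cos(p[2]),np.sin(p[2]);L=np.atleast_2d(np.array(L,float))
    return np.c_[p[0]+c*L[:,0]-s*L[:,1],p[1]+s*L[:,0]+c*L[:,1],z+L[:,2]]
def res(v):
    z,g0,g1,w=v[:4]; off=v[4:6]; r=[]   # off: scene camera pixel bias
    for i,c in enumerate(C):
        p=v[6+3*i:9+3*i]; h=.058
        r.append(proj(T,W(p,z,[(g1,w,h),(g1,-w,h),(g0,-w,h),(g0,w,h)]))-cv(tq[c],5.7,(182,133)))
        r.append(proj(S,W(p,z,[(g0,-w,h),(g0,w,h),(g1,w,h),(g1,-w,h)]))+off-cv(sq[c],5.7,(180,200)))
        r.append(proj(S,W(p,z,[(.028,-.022,0),(.028,.022,0)]))+off-cv(hb[c],5.7,(180,200)))
    return np.concatenate([np.concatenate(r).ravel(), off*.7])
v0=np.r_[.015,-.01,.026,.02,0,0,np.ravel([(.63,.075,-.07),(.64,0,-.07),(.65,-.07,-.07),(.66,-.145,-.07)])]
r=least_squares(res,v0,loss="soft_l1"); print("cost",r.cost,"z,g0,g1,w,off",r.x[:6])
for i,c in enumerate(C): print(c,r.x[6+3*i:8+3*i],np.degrees(r.x[8+3*i]))
print(np.abs(r.fun).max())
# nests
tn=dict(green=[(147,340),(248,347),(239,466),(138,456)],yellow=[(486,363),(588,371),(577,486),(480,478)])
sn=dict(green=[(545,50),(635,48),(644,134),(552,135)],yellow=[(238,48),(331,46),(326,134),(231,136)])
idx=dict(green=1.5,red=.5,blue=-.5,yellow=-1.5)
def rn(v):
    r=[];z=v[3];off=v[4:6]
    for c in tn:
        y=.074*idx[c];q=np.array([(.038,y+.033,.01),(.038,y-.033,.01),(-.038,y-.033,.01),(-.038,y+.033,.01)])
        r.append(proj(T,W(v[:3],z,q))-cv(tn[c],3.4,(125,125)))
        r.append(proj(S,W(v[:3],z,q[[2,3,0,1]]))+off-cv(sn[c],3.6,(140,145)))
    return np.concatenate([np.concatenate(r).ravel(), off*.7])
n=least_squares(rn,[.45,0,.05,.01,0,0],loss="soft_l1");print("nest",n.x,np.degrees(n.x[2]),np.round(n.fun,1))
for c in C: print(c,W(n.x[:3],n.x[3],[(0,.074*idx[c],0.004)])[0])
# overlay
t=cv2.resize(T["color"][125:285,125:355,::-1],None,fx=3.4,fy=3.4,interpolation=cv2.INTER_CUBIC)
def dr(P,col):
    q=(proj(T,P)-125+.5)*3.4-.5; cv2.polylines(t,[np.round(q).astype(int)],True,col,1)
for i,c in enumerate(C):
    B=np.array([(.028,.022,0),(.028,-.022,0),(-.028,-.022,0),(-.028,.022,0)])
    dr(W(r.x[6+3*i:9+3*i],r.x[0],B),(255,0,255)); dr(W(r.x[6+3*i:9+3*i],r.x[0],B+[0,0,.04]),(0,0,0))
    for a,b in ((.035,.030),(.038,.033)):
        y=.074*idx[c];dr(W(n.x[:3],n.x[3],[(a,y+b,.01),(a,y-b,.01),(-a,y-b,.01),(-a,y+b,.01)]),(255,255,255))
cv2.imwrite("pics/ov1.png",t)
E
python3 fit.py
```

```text
cost 6.06350659578138 z,g0,g1,w,off [ 0.0215 -0.0054  0.0291  0.0197 -0.6146 -0.411 ]
yellow [0.6303 0.0756] 3.4220666160514446
blue [0.6385 0.0048] 4.362765022005029
red [ 0.6474 -0.068 ] 4.723156953370566
green [ 0.6548 -0.1458] 5.491263337841359
1.2907392235831026
nest [ 0.4577  0.0058 -0.0528  0.0129 -0.182   0.1854] -3.0247182768271426 [ 0.1 -0.1  0.1 -0.2 -0.  -0.6 -0.3  0.3 -0.5  0.4 -0.4  0.9  0.4 -0.7
 -0.4 -1.   0.2 -0.1 -0.3 -0.4  0.9  0.2 -0.3  0.6  0.7  0.9 -0.1  1.5
  0.2 -0.7  0.3 -1.3 -0.1  0.1]
yellow [ 0.4518 -0.105   0.0169]
blue [ 0.4557 -0.0311  0.0169]
red [0.4596 0.0428 0.0169]
green [0.4635 0.1167 0.0169]
```

View pics/ov1.png

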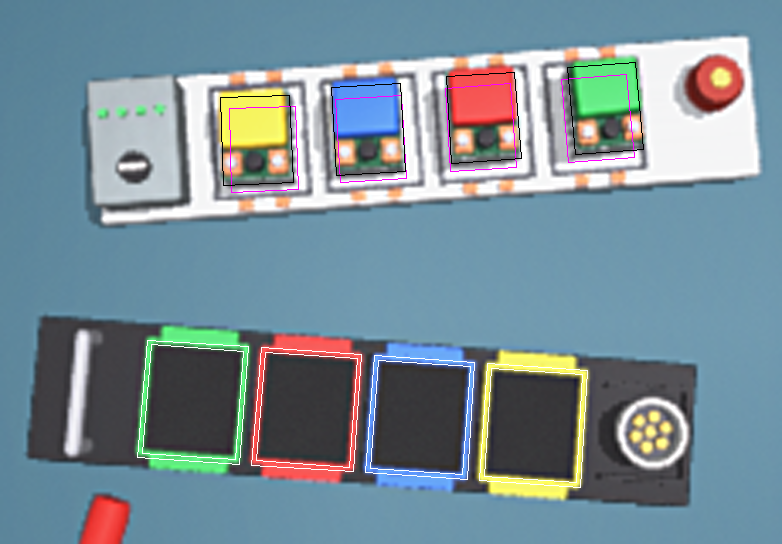

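Run:
```python
from fit import *
print("----")
t=[(87,82),(177,77),(184,200),(93,207)];s=[(756,292),(663,303),(636,200),(722,189)]
for a,b in zip(t,s):
    print(tri([T,S],[cv(a,3.4,(125,125)),cv(b,3.6,(140,145))]))
# station rim outer corners t2/s2: per station order TL,TR,BR,BL in top
t=[(27,103),(183,95),(197,277),(38,287), (584,64),(735,52),(757,235),(605,247)]
s=[(770,220),(622,240),(583,82),(722,65), (197,294),(40,312),(37,146),(186,130)]
for a,b in zip(t,s):
    print(tri([T,S],[cv(a,5.7,(182,133)),cv(b,5.7,(180,200))]))
```

```text
cost 6.06350659578138 z,g0,g1,w,off [ 0.0215 -0.0054  0.0291  0.0197 -0.6146 -0.411 ]
yellow [0.6303 0.0756] 3.4220666160514446
blue [0.6385 0.0048] 4.362765022005029
red [ 0.6474 -0.068 ] 4.723156953370566
green [ 0.6548 -0.1458] 5.491263337841359
1.2907392235831026
nest [ 0.4577  0.0058 -0.0528  0.0129 -0.182   0.1854] -3.0247182768271426 [ 0.1 -0.1  0.1 -0.2 -0.  -0.6 -0.3  0.3 -0.5  0.4 -0.4  0.9  0.4 -0.7
 -0.4 -1.   0.2 -0.1 -0.3 -0.4  0.9  0.2 -0.3  0.6  0.7  0.9 -0.1  1.5
  0.2 -0.7  0.3 -1.3 -0.1  0.1]
yellow [ 0.4518 -0.105   0.0169]
blue [ 0.4557 -0.0311  0.0169]
red [0.4596 0.0428 0.0169]
green [0.4635 0.1167 0.0169]
----
(array([0.6641, 0.1808, 0.0664]), array([ 0.7451,  0.141 ,  0.7497, -0.0658]))
(array([0.6686, 0.1246, 0.0658]), array([ 0.6948,  0.1062,  0.692 , -0.0482]))
(array([0.591, 0.12 , 0.063]), array([-0.1214, -0.0175, -0.1294,  0.0084]))
(array([0.5855, 0.1761, 0.0633]), array([ 0.1527,  0.0273,  0.1645, -0.0136]))
(array([0.6687, 0.1101, 0.028 ]), array([ 0.4898,  0.0681,  0.4859, -0.0305]))
(array([0.6735, 0.0507, 0.0261]), array([-0.2092, -0.0214, -0.2053,  0.0091]))
(array([0.6011, 0.0431, 0.0283]), array([-0.136 , -0.0128, -0.1419,  0.0058]))
(array([0.5959, 0.1029, 0.0286]), array([ 0.7872,  0.1024,  0.8302, -0.0485]))
(array([ 0.6889, -0.1102,  0.0266]), array([0.924 , 0.0025, 0.8796, 0.0052]))
(array([ 0.6945, -0.1694,  0.0285]), array([ 0.6658, -0.0227,  0.6267,  0.0156]))
(array([ 0.6214, -0.1764,  0.0296]), array([-0.1068,  0.0039, -0.1071, -0.0028]))
(array([ 0.6158, -0.1172,  0.0279]), array([ 0.0861, -0.0001,  0.0873,  0.0007]))
```

```bash
cat > go.py <<'E'
import sys,numpy as np
from rig import observe
from scipy.spatial.transform import Rotation as Rn
# go.py x y z yawdeg(of tool y)  -> tool shift mm and spin deg from the present pose
o=observe(); R=Rn.from_rotvec(o["eef_rot"]).as_matrix(); p=np.array(o["ee_pos"])
yaw=np.degrees(np.arctan2(R[1,1],R[0,1])); tilt=np.degrees(np.arccos(-R[2,2]))
print("t",round(o["time"],2),"p",np.round(p,4),"yaw",round(yaw,2),"tilt",round(tilt,2),"F",np.round(o["ft_force"],1),"gap",round(o["finger_gap"],3))
a=[float(v) for v in sys.argv[1:]]
for i in range(0,len(a),4):
    d=np.array(a[i:i+3])-p; print(a[i:i+4],"shift mm",np.round(R.T@d*1000,1),"spin",round(-((a[i+3]-yaw+180)%360-180),2))
E
python3 go.py .655 -.146 .14 5 .655 -.146 .043 5
```

```text
t 0.1 p [ 0.1895 -0.6473  0.2414] yaw -73.68 tilt 0.1 F [ 0.5  0.  -0.4] gap 0.999
[0.655, -0.146, 0.14, 5.0] shift mm [ 587.6 -350.1  101.9] spin -78.68
[0.655, -0.146, 0.043, 5.0] shift mm [ 587.6 -350.   198.9] spin -78.68
```

{"op": "arm_command", "data": {
  "series": [
    {"linear": [30, -18, 0], "spin": -5, "hand": 100},
    {"linear": [70, -42, 0], "spin": -12, "hand": 100},
    {"linear": [112, -67, 5], "spin": -20, "hand": 100},
    {"linear": [154, -92, 10], "spin": -28, "hand": 100},
    {"linear": [196, -117, 15], "spin": -36, "hand": 100},
    {"linear": [238, -142, 20], "spin": -44, "hand": 100},
    {"linear": [280, -167, 25], "spin": -52, "hand": 100},
    {"linear": [322, -192, 30], "spin": -60, "hand": 100}
  ],
  "newtons": 50
}}

```text
time: 0.9
ee_pos: [0.4454, -0.3709, 0.2114]
eef_rot: [-2.464, -1.947, -0.0]
ft_force: [0.5, -0.9, -0.8]
finger_gap: 0.996
```

```bash
python3 go.py .655 -.146 .14 5 .655 -.146 .043 5
```

```text
t 0.9 p [ 0.4454 -0.3709  0.2114] yaw -13.37 tilt 0.1 F [ 0.5 -0.9 -0.8] gap 0.996
[0.655, -0.146, 0.14, 5.0] shift mm [267.2 152.   71.6] spin -18.37
[0.655, -0.146, 0.043, 5.0] shift mm [267.  152.2 168.6] spin -18.37
```

{"op": "arm_command", "data": {
  "series": [
    {"linear": [42, 24, 5], "spin": -4, "hand": 100},
    {"linear": [84, 48, 12], "spin": -8, "hand": 100},
    {"linear": [126, 72, 20], "spin": -12, "hand": 100},
    {"linear": [168, 96, 30], "spin": -16, "hand": 100},
    {"linear": [210, 120, 45], "spin": -18.4, "hand": 100},
    {"linear": [245, 140, 60], "spin": -18.4, "hand": 100},
    {"linear": [267, 152, 71], "spin": -18.4, "hand": 100},
    {"linear": [267, 152, 71], "spin": -18.4, "hand": 100}
  ]
}}

```text
time: 1.7
ee_pos: [0.6559, -0.1403, 0.1382]
eef_rot: [-2.11, -2.32, -0.003]
ft_force: [-1.2, 0.0, -0.2]
finger_gap: 1.001
```

```bash
python3 go.py .655 -.146 .06 5 .655 -.146 .043 5
python3 - <<'E'
from rig import snapshot
import cv2,numpy as np
a=[]
for n,b in (("top",(90,210,210,370)),("scene",(130,270,130,290))):
    c=snapshot(n)["color"][b[0]:b[1],b[2]:b[3],::-1]; a.append(cv2.resize(c,(400,400*c.shape[0]//c.shape[1])))
h=max(x.shape[0] for x in a);a=[cv2.copyMakeBorder(x,0,h-x.shape[0],0,0,0) for x in a]
cv2.imwrite("pics/a1.png",np.hstack(a))
E
```

```text
t 1.7 p [ 0.6559 -0.1403  0.1382] yaw 5.42 tilt 0.36 F [-1.2  0.  -0.2] gap 1.001
[0.655, -0.146, 0.06, 5.0] shift mm [-6.  -1.2 78.2] spin 0.42
[0.655, -0.146, 0.043, 5.0] shift mm [-6.1 -1.2 95.2] spin 0.42
```

View pics/a1.png

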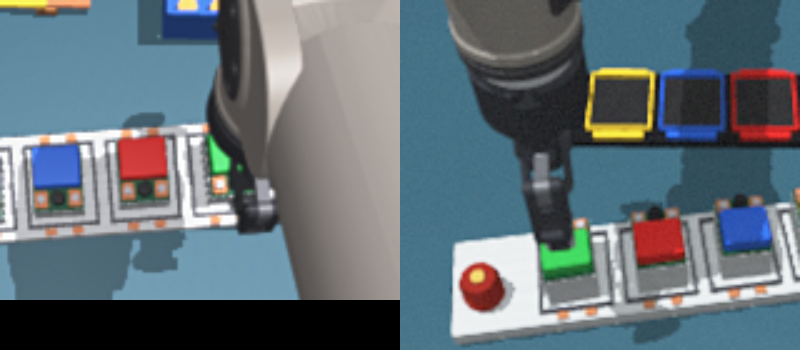

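{"op": "arm_command", "data": {
  "series": [
    {"linear": [-6, -1, 0], "spin": 0.4, "hand": 100},
    {"linear": [-6, -1, 15], "spin": 0.4, "hand": 100},
    {"linear": [-6, -1, 30], "spin": 0.4, "hand": 100},
    {"linear": [-6, -1, 42], "spin": 0.4, "hand": 100},
    {"linear": [-6, -1, 50], "spin": 0.4, "hand": 100},
    {"linear": [-6, -1, 55], "spin": 0.4, "hand": 100},
    {"linear": [-6, -1, 55], "spin": 0.4, "hand": 100},
    {"linear": [-6, -1, 55], "spin": 0.4, "hand": 100}
  ]
}}

```text
time: 2.6
ee_pos: [0.6541, -0.1517, 0.0849]
eef_rot: [-2.126, -2.309, 0.0]
ft_force: [0.6, 0.5, -0.4]
finger_gap: 0.999
```

```bash
python3 go.py  .655 -.146 .043 5;python3 - <<'E'
from rig import snapshot
import cv2
c=snapshot("scene")["color"][150:270,140:300,::-1];cv2.imwrite("pics/a2.png",cv2.resize(c,None,fx=5,fy=5,interpolation=cv2.INTER_CUBIC))
E
```

```text
t 2.6 p [ 0.6541 -0.1517  0.0849] yaw 4.71 tilt 0.16 F [ 0.6  0.5 -0.4] gap 0.999
[0.655, -0.146, 0.043, 5.0] shift mm [ 5.5  1.4 41.9] spin -0.29
```

View pics/a2.png

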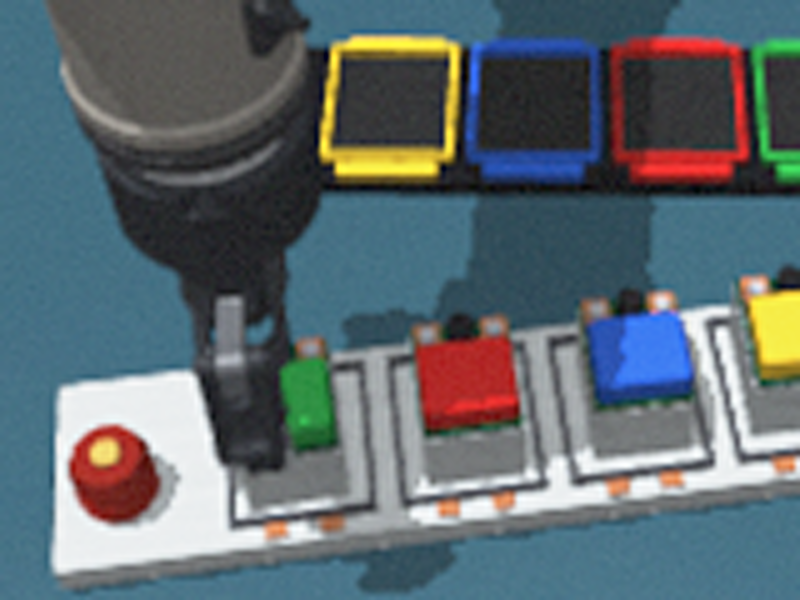

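Run:
```python
from h import *
from rig import observe
S=load("scene0.npz");o=observe();p=np.array(o["ee_pos"]);print(p)
for d in ([.05,.004,-.0],[.043,.004,-.011+.013],[.057,.004,.013-.011]):
    print((proj(S,p+d)[0]-[140,150])*5)
print((proj(S,[.655+.028,-.1458,.0225+.0])-[140,150])*5,(proj(S,[.655+.028,-.1458,.0225+.04])-[140,150])*5)
```

```text
[ 0.6543 -0.1518  0.0852]
[268.2663 474.4408]
[268.4684 456.5659]
[266.7394 487.5618]
[[294.1498 501.9994]] [[282.7064 455.9598]]
```

{"op": "arm_command", "data": {
  "series": [
    {"linear": [5.5, 1.4, 0], "spin": 0, "hand": 100},
    {"linear": [5.5, 1.4, 0], "spin": 0, "hand": 100},
    {"linear": [5.5, 1.4, 12], "spin": 0, "hand": 100},
    {"linear": [5.5, 1.4, 24], "spin": 0, "hand": 100},
    {"linear": [5.5, 1.4, 34], "spin": 0, "hand": 100},
    {"linear": [5.5, 1.4, 40], "spin": 0, "hand": 100},
    {"linear": [5.5, 1.4, 42], "spin": 0, "hand": 100},
    {"linear": [5.5, 1.4, 42], "spin": 0, "hand": 100}
  ]
}}

```text
time: 3.45
ee_pos: [0.655, -0.1461, 0.0427]
eef_rot: [-2.127, -2.309, 0.0]
ft_force: [-0.3, -0.2, 0.4]
finger_gap: 1.0
```

```bash
python3 go.py  .655 -.146 .043 5;python3 - <<'E'
from rig import snapshot
import cv2
c=snapshot("scene")["color"][150:270,140:300,::-1];cv2.imwrite("pics/a3.png",cv2.resize(c,None,fx=5,fy=5,interpolation=cv2.INTER_CUBIC))
E
```

```text
t 3.45 p [ 0.655  -0.1461  0.0427] yaw 4.7 tilt 0.16 F [-0.3 -0.2  0.4] gap 1.0
[0.655, -0.146, 0.043, 5.0] shift mm [ 0.1 -0.  -0.3] spin -0.3
```

View pics/a3.png

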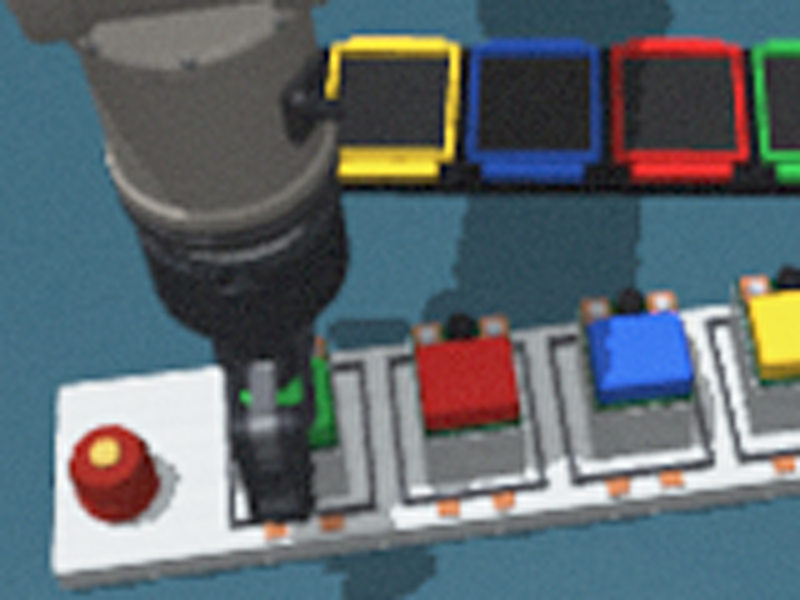

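{"op": "arm_command", "data": {
  "series": [
    {"linear": [0, 0, 0], "spin": 0, "hand": 80},
    {"linear": [0, 0, 0], "spin": 0, "hand": 70},
    {"linear": [0, 0, 0], "spin": 0, "hand": 60},
    {"linear": [0, 0, 0], "spin": 0, "hand": 50},
    {"linear": [0, 0, 0], "spin": 0, "hand": 40},
    {"linear": [0, 0, 0], "spin": 0, "hand": 40},
    {"linear": [0, 0, 0], "spin": 0, "hand": 40},
    {"linear": [0, 0, 0], "spin": 0, "hand": 40}
  ],
  "newtons": 50
}}

```text
time: 4.3
ee_pos: [0.6561, -0.1462, 0.0442]
eef_rot: [-2.128, -2.31, -0.002]
ft_force: [0.2, 1.7, 5.8]
finger_gap: 0.646
```

```bash
python3 go.py  .655 -.146 .043 5;python3 - <<'E'
from rig import snapshot
import cv2
c=snapshot("scene")["color"][150:270,140:300,::-1];cv2.imwrite("pics/a4.png",cv2.resize(c,None,fx=5,fy=5,interpolation=cv2.INTER_CUBIC))
E
```

```text
t 4.3 p [ 0.6561 -0.1462  0.0442] yaw 4.7 tilt 0.08 F [0.2 1.7 5.8] gap 0.646
[0.655, -0.146, 0.043, 5.0] shift mm [ 0.2 -1.1  1.2] spin -0.3
```

View pics/a4.png

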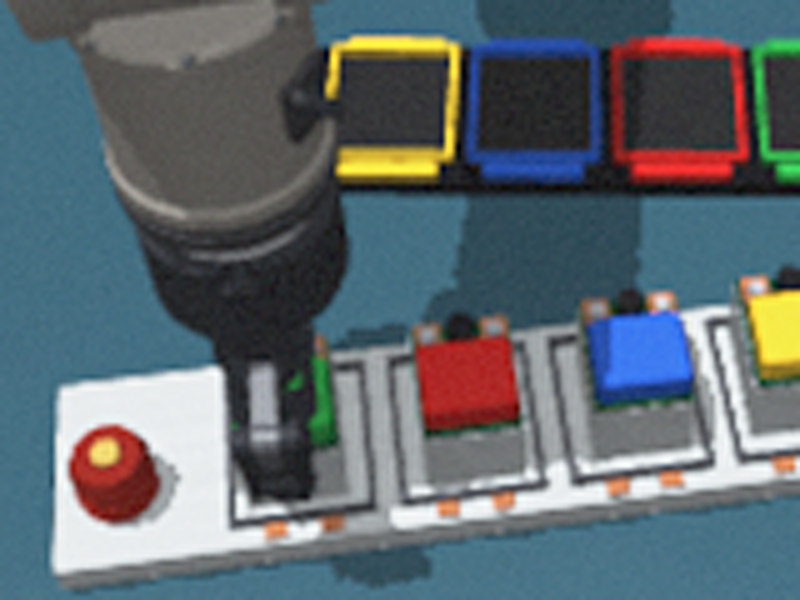

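```bash
python3 go.py  .656 -.146 .135 5 .4635 .1167 .135 -3.2
```

```text
t 4.35 p [ 0.6561 -0.1461  0.0442] yaw 4.7 tilt 0.08 F [-0.3  1.   6. ] gap 0.652
[0.656, -0.146, 0.135, 5.0] shift mm [  0.3  -0.1 -90.8] spin -0.3
[0.4635, 0.1167, 0.135, -3.2] shift mm [ 277.9 -170.4  -90.5] spin 7.9
```

{"op": "arm_command", "data": {
  "series": [
    {"linear": [0, 0, -8], "spin": 0, "hand": 40},
    {"linear": [0, 0, -24], "spin": 0, "hand": 40},
    {"linear": [0, 0, -44], "spin": 0, "hand": 40},
    {"linear": [0, 0, -64], "spin": 0, "hand": 40},
    {"linear": [0, 0, -80], "spin": 0, "hand": 40},
    {"linear": [0, 0, -90], "spin": 0, "hand": 40},
    {"linear": [0, 0, -92], "spin": 0, "hand": 40},
    {"linear": [0, 0, -92], "spin": 0, "hand": 40}
  ]
}}

```text
time: 5.15
ee_pos: [0.6559, -0.1463, 0.1362]
eef_rot: [-2.128, -2.31, -0.001]
ft_force: [-0.2, -0.3, -2.2]
finger_gap: 0.649
```

```bash
python3 go.py  .4635 .1167 .135 -3.2;python3 - <<'E'
from rig import snapshot
import cv2
c=snapshot("scene")["color"][130:270,140:300,::-1];cv2.imwrite("pics/a5.png",cv2.resize(c,None,fx=4,fy=4,interpolation=cv2.INTER_CUBIC))
E
```

```text
t 5.15 p [ 0.6559 -0.1463  0.1362] yaw 4.7 tilt 0.07 F [-0.2 -0.3 -2.2] gap 0.649
[0.4635, 0.1167, 0.135, -3.2] shift mm [ 277.9 -170.2    1.5] spin 7.9
```

View pics/a5.png

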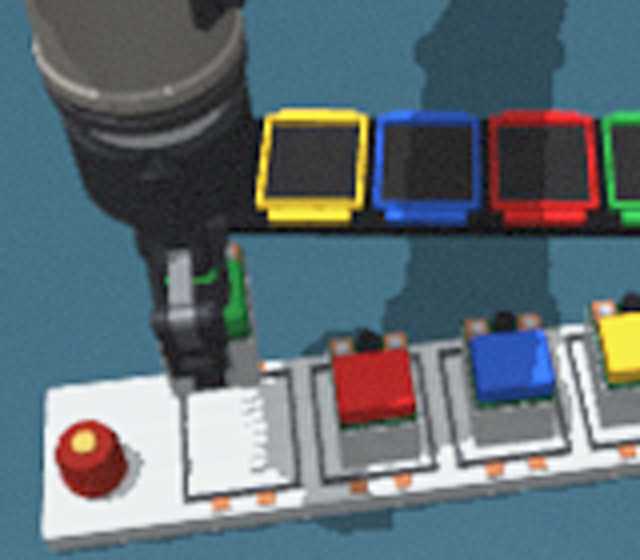

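{"op": "arm_command", "data": {
  "series": [
    {"linear": [15, -9, 0], "spin": 1, "hand": 40},
    {"linear": [45, -28, 0], "spin": 2, "hand": 40},
    {"linear": [85, -52, 0], "spin": 3, "hand": 40},
    {"linear": [127, -78, 0], "spin": 4, "hand": 40},
    {"linear": [169, -104, 0], "spin": 5, "hand": 40},
    {"linear": [210, -129, 0], "spin": 6, "hand": 40},
    {"linear": [245, -150, 0], "spin": 7, "hand": 40},
    {"linear": [266, -163, 0], "spin": 7.9, "hand": 40}
  ]
}}

```text
time: 6.0
ee_pos: [0.4684, 0.1081, 0.1354]
eef_rot: [-2.277, -2.16, 0.002]
ft_force: [0.1, 0.4, -2.6]
finger_gap: 0.647
```

```bash
python3 -c "
from rig import snapshot
snapshot('top')"; python3 go.py  .4635 .1147 .135 -3.2 .4635 .1147 .041 -3.2
```

```text
t 6.05 p [0.4666 0.111  0.1355] yaw -2.86 tilt 0.3 F [-2.9  2.5 -2. ] gap 0.648
[0.4635, 0.1147, 0.135, -3.2] shift mm [ 3.5 -3.3  0.5] spin 0.34
[0.4635, 0.1147, 0.041, -3.2] shift mm [ 3.3 -2.8 94.5] spin 0.34
```

{"op": "arm_command", "data": {
  "series": [
    {"linear": [3, -3, 0], "spin": 0.3, "hand": 40},
    {"linear": [3, -3, 0], "spin": 0.3, "hand": 40},
    {"linear": [3, -3, 10], "spin": 0.3, "hand": 40},
    {"linear": [3, -3, 25], "spin": 0.3, "hand": 40},
    {"linear": [3, -3, 40], "spin": 0.3, "hand": 40},
    {"linear": [3, -3, 55], "spin": 0.3, "hand": 40},
    {"linear": [3, -3, 65], "spin": 0.3, "hand": 40},
    {"linear": [3, -3, 70], "spin": 0.3, "hand": 40}
  ]
}}

```text
time: 6.85
ee_pos: [0.4632, 0.1134, 0.064]
eef_rot: [-2.279, -2.154, 0.004]
ft_force: [0.4, 0.5, -1.7]
finger_gap: 0.649
```

```bash
python3 - <<'E'
from rig import snapshot
import cv2,numpy as np
a=[]
for n,b in (("top",(190,310,120,280)),("scene",(110,230,220,380))):
    c=snapshot(n)["color"][b[0]:b[1],b[2]:b[3],::-1]; a.append(cv2.resize(c,(400,400*c.shape[0]//c.shape[1]),interpolation=cv2.INTER_CUBIC))
cv2.imwrite("pics/a6.png",np.hstack(a))
E
python3 go.py  .4635 .1147 .041 -3.2
```

```text
t 6.95 p [0.4632 0.1138 0.0647] yaw -3.2 tilt 0.36 F [-0.  -0.5 -2. ] gap 0.653
[0.4635, 0.1147, 0.041, -3.2] shift mm [ 0.8  0.4 23.7] spin -0.0
```

View pics/a6.png

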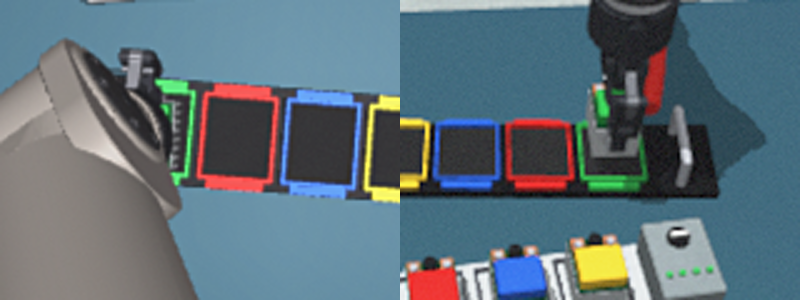

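{"op": "arm_command", "data": {
  "series": [
    {"linear": [1, 0.4, 8], "spin": 0, "hand": 40},
    {"linear": [1, 0.4, 15], "spin": 0, "hand": 40},
    {"linear": [1, 0.4, 19], "spin": 0, "hand": 40},
    {"linear": [1, 0.4, 21], "spin": 0, "hand": 40},
    {"linear": [1, 0.4, 22], "spin": 0, "hand": 40},
    {"linear": [1, 0.4, 23], "spin": 0, "hand": 40},
    {"linear": [1, 0.4, 24], "spin": 0, "hand": 40},
    {"linear": [1, 0.4, 24], "spin": 0, "hand": 40}
  ]
}}

```text
time: 7.75
ee_pos: [0.4636, 0.1149, 0.0407]
eef_rot: [-2.278, -2.155, 0.003]
ft_force: [-0.0, -0.1, -1.8]
finger_gap: 0.65
```

```bash
python3 go.py  .4635 .1147 .038 -3.2
python3 - <<'E'
from rig import snapshot
import cv2,numpy as np
c=snapshot("scene")["color"][120:210,260:360,::-1]
cv2.imwrite("pics/a7.png",cv2.resize(c,None,fx=6,fy=6,interpolation=cv2.INTER_CUBIC))
E
```

```text
t 7.75 p [0.4636 0.1149 0.0407] yaw -3.2 tilt 0.35 F [-0.  -0.1 -1.8] gap 0.65
[0.4635, 0.1147, 0.038, -3.2] shift mm [-0.2 -0.1  2.7] spin 0.0
```

View pics/a7.png

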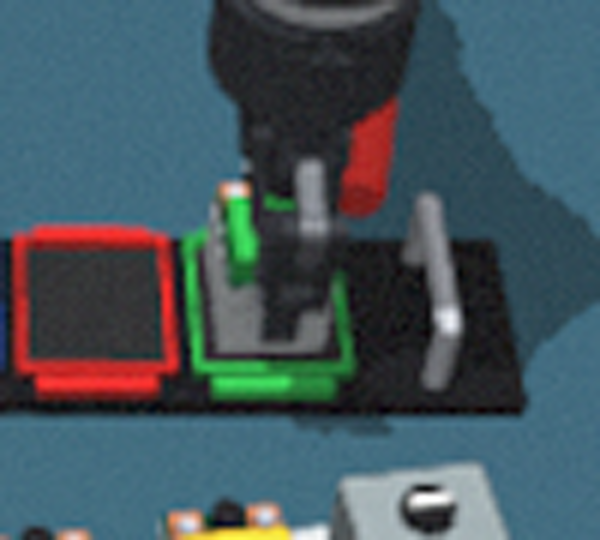

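{"op": "arm_command", "data": {
  "series": [
    {"linear": [0, 0, 0.5], "spin": 0, "hand": 40},
    {"linear": [0, 0, 1], "spin": 0, "hand": 40},
    {"linear": [0, 0, 1.5], "spin": 0, "hand": 40},
    {"linear": [0, 0, 2], "spin": 0, "hand": 40},
    {"linear": [0, 0, 2.5], "spin": 0, "hand": 40},
    {"linear": [0, 0, 3], "spin": 0, "hand": 40},
    {"linear": [0, 0, 3], "spin": 0, "hand": 40},
    {"linear": [0, 0, 3], "spin": 0, "hand": 40}
  ]
}}

```text
time: 8.6
ee_pos: [0.4636, 0.1149, 0.0378]
eef_rot: [-2.278, -2.155, 0.004]
ft_force: [-0.4, 0.1, -2.4]
finger_gap: 0.648
```

{"op": "arm_command", "data": {
  "series": [
    {"linear": [0, 0, 0.5], "spin": 0, "hand": 40},
    {"linear": [0, 0, 1], "spin": 0, "hand": 40},
    {"linear": [0, 0, 1.5], "spin": 0, "hand": 40},
    {"linear": [0, 0, 2], "spin": 0, "hand": 40},
    {"linear": [0, 0, 2.5], "spin": 0, "hand": 40},
    {"linear": [0, 0, 2.5], "spin": 0, "hand": 40},
    {"linear": [0, 0, 2.5], "spin": 0, "hand": 40},
    {"linear": [0, 0, 2.5], "spin": 0, "hand": 40}
  ]
}}

```text
time: 9.4
ee_pos: [0.4636, 0.1149, 0.0362]
eef_rot: [-2.279, -2.155, 0.004]
ft_force: [-3.9, -1.0, 12.7]
finger_gap: 0.649
```

{"op": "arm_command", "data": {
  "series": [
    {"linear": [0, 0, 0], "spin": 0, "hand": 40},
    {"linear": [0, 0, 0], "spin": 0, "hand": 60},
    {"linear": [0, 0, 0], "spin": 0, "hand": 70},
    {"linear": [0, 0, 0], "spin": 0, "hand": 80},
    {"linear": [0, 0, 0], "spin": 0, "hand": 90},
    {"linear": [0, 0, 0], "spin": 0, "hand": 100},
    {"linear": [0, 0, 0], "spin": 0, "hand": 100},
    {"linear": [0, 0, 0], "spin": 0, "hand": 100}
  ]
}}

```text
time: 10.2
ee_pos: [0.4636, 0.1149, 0.0362]
eef_rot: [-2.279, -2.155, 0.004]
ft_force: [-0.6, -0.1, 0.1]
finger_gap: 1.002
```

```bash
python3 go.py  .4635 .1147 .038 -3.2
python3 - <<'E'
from rig import snapshot
import cv2,numpy as np
c=snapshot("scene")["color"][120:210,260:360,::-1]
cv2.imwrite("pics/a8.png",cv2.resize(c,None,fx=6,fy=6,interpolation=cv2.INTER_CUBIC))
E
```

```text
t 10.2 p [0.4636 0.1149 0.0362] yaw -3.2 tilt 0.31 F [-0.6 -0.1  0.1] gap 1.002
[0.4635, 0.1147, 0.038, -3.2] shift mm [-0.2 -0.1 -1.8] spin 0.0
```

View pics/a8.png

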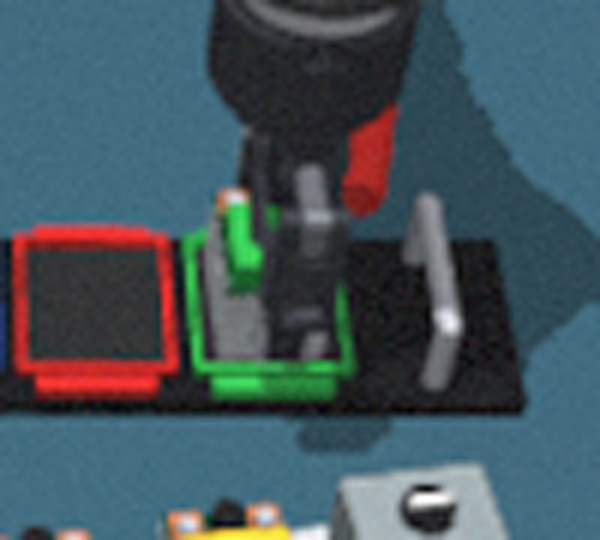

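{"op": "arm_command", "data": {
  "series": [
    {"linear": [0, 0, -8], "spin": 0, "hand": 100},
    {"linear": [0, 0, -25], "spin": 0, "hand": 100},
    {"linear": [0, 0, -50], "spin": 0, "hand": 100},
    {"linear": [0, 0, -75], "spin": 0, "hand": 100},
    {"linear": [0, 0, -95], "spin": 0, "hand": 100},
    {"linear": [-20, 20, -98], "spin": -1, "hand": 100},
    {"linear": [-50, 52, -98], "spin": -3, "hand": 100},
    {"linear": [-75, 80, -98], "spin": -5, "hand": 100}
  ]
}}

```text
time: 11.05
ee_pos: [0.541, 0.034, 0.1348]
eef_rot: [-2.182, -2.256, 0.002]
ft_force: [-0.3, 1.0, 0.1]
finger_gap: 1.002
```

```bash
python3 - <<'E'
from rig import snapshot
import cv2,numpy as np
a=[]
for n,b in (("top",(130,280,130,330)),("scene",(110,260,180,380))):
    s=snapshot(n);np.savez(n+"1.npz",**s)
    c=s["color"][b[0]:b[1],b[2]:b[3],::-1]; a.append(cv2.resize(c,(400,400*c.shape[0]//c.shape[1]),interpolation=cv2.INTER_CUBIC))
cv2.imwrite("pics/a9.png",np.hstack(a))
E
python3 go.py .6474 -.068 .135 4.7
```

```text
t 11.15 p [0.5431 0.0303 0.1343] yaw 1.42 tilt 0.14 F [-1.  -0.7  0.2] gap 1.0
[0.6474, -0.068, 0.135, 4.7] shift mm [-100.9  101.8   -1. ] spin -3.28
```

View pics/a9.png

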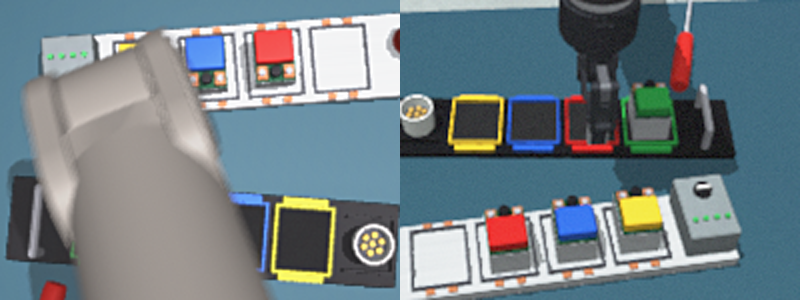

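{"op": "arm_command", "data": {
  "series": [
    {"linear": [-35, 35, 0], "spin": -1, "hand": 100},
    {"linear": [-68, 69, 0], "spin": -2, "hand": 100},
    {"linear": [-92, 93, 0], "spin": -3, "hand": 100},
    {"linear": [-100, 102, 0], "spin": -3.3, "hand": 100},
    {"linear": [-100, 102, 10], "spin": -3.3, "hand": 100},
    {"linear": [-100, 102, 28], "spin": -3.3, "hand": 100},
    {"linear": [-100, 102, 42], "spin": -3.3, "hand": 100},
    {"linear": [-100, 102, 48], "spin": -3.3, "hand": 100}
  ]
}}

```text
time: 11.95
ee_pos: [0.6453, -0.0653, 0.084]
eef_rot: [-2.122, -2.309, 0.005]
ft_force: [-1.0, 0.2, -0.9]
finger_gap: 1.002
```

```bash
python3 - <<'E'
from rig import snapshot
import cv2,numpy as np
s=snapshot("scene");np.savez("scene2.npz",**s)
c=s["color"][145:265,180:340,::-1]; cv2.imwrite("pics/b1.png",cv2.resize(c,None,fx=5,fy=5,interpolation=cv2.INTER_CUBIC))
E
python3 go.py .6474 -.067 .0435 4.7
```

```text
t 12.0 p [ 0.6454 -0.0657  0.0837] yaw 4.82 tilt 0.36 F [-0.7 -0.1  0.1] gap 0.996
[0.6474, -0.067, 0.0435, 4.7] shift mm [-1.5  2.1 40.2] spin 0.12
```

View pics/b1.png

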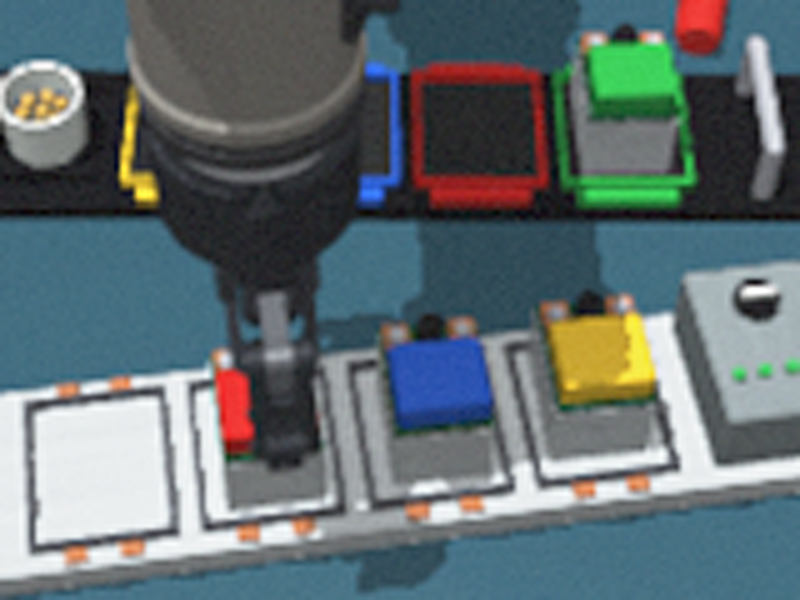

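{"op": "arm_command", "data": {
  "series": [
    {"linear": [-2, 2, 8], "spin": 0, "hand": 100},
    {"linear": [-2, 2, 18], "spin": 0, "hand": 100},
    {"linear": [-2, 2, 28], "spin": 0, "hand": 100},
    {"linear": [-2, 2, 36], "spin": 0, "hand": 100},
    {"linear": [-2, 2, 40], "spin": 0, "hand": 100},
    {"linear": [-2, 2, 41], "spin": 0, "hand": 100},
    {"linear": [-2, 2, 41], "spin": 0, "hand": 90},
    {"linear": [-2, 2, 41], "spin": 0, "hand": 80}
  ]
}}

```text
time: 12.8
ee_pos: [0.6476, -0.0674, 0.0432]
eef_rot: [-2.123, -2.309, 0.004]
ft_force: [1.1, -0.2, -0.2]
finger_gap: 0.8
```

{"op": "arm_command", "data": {
  "series": [
    {"linear": [0, 0, 0], "spin": 0, "hand": 70},
    {"linear": [0, 0, 0], "spin": 0, "hand": 60},
    {"linear": [0, 0, 0], "spin": 0, "hand": 50},
    {"linear": [0, 0, 0], "spin": 0, "hand": 40},
    {"linear": [0, 0, 0], "spin": 0, "hand": 40},
    {"linear": [0, 0, 0], "spin": 0, "hand": 40},
    {"linear": [0, 0, 0], "spin": 0, "hand": 40},
    {"linear": [0, 0, 0], "spin": 0, "hand": 40}
  ],
  "newtons": 50
}}

```text
time: 13.6
ee_pos: [0.6485, -0.0674, 0.0441]
eef_rot: [-2.124, -2.31, 0.002]
ft_force: [-0.5, 0.2, 5.9]
finger_gap: 0.645
```

```bash
python3 go.py .4596 .0428 .135 -3.2
```

```text
t 13.6 p [ 0.6485 -0.0674  0.0441] yaw 4.82 tilt 0.21 F [-0.5  0.2  5.9] gap 0.645
[0.4596, 0.0428, 0.135, -3.2] shift mm [ 125.8 -179.3  -90.1] spin 8.02
```

{"op": "arm_command", "data": {
  "series": [
    {"linear": [0, 0, -8], "spin": 0, "hand": 40},
    {"linear": [0, 0, -26], "spin": 0, "hand": 40},
    {"linear": [0, 0, -50], "spin": 0, "hand": 40},
    {"linear": [0, 0, -74], "spin": 0, "hand": 40},
    {"linear": [4, -6, -88], "spin": 0, "hand": 40},
    {"linear": [18, -25, -91], "spin": 2, "hand": 40},
    {"linear": [38, -54, -91], "spin": 4, "hand": 40},
    {"linear": [60, -85, -91], "spin": 6, "hand": 40}
  ]
}}

```text
time: 14.4
ee_pos: [0.5576, -0.0145, 0.1359]
eef_rot: [-2.245, -2.193, 0.003]
ft_force: [0.1, 0.9, -2.6]
finger_gap: 0.646
```

```bash
python3 go.py .4596 .0428 .135 -3.2 .4596 .0428 .08 -3.2
```

```text
t 14.4 p [ 0.5576 -0.0145  0.1359] yaw -1.32 tilt 0.21 F [ 0.1  0.9 -2.6] gap 0.646
[0.4596, 0.0428, 0.135, -3.2] shift mm [ 55.  -99.3   1.3] spin 1.88
[0.4596, 0.0428, 0.08, -3.2] shift mm [ 55.  -99.1  56.3] spin 1.88
```

{"op": "arm_command", "data": {
  "series": [
    {"linear": [20, -36, 0], "spin": 1, "hand": 40},
    {"linear": [38, -68, 0], "spin": 1.9, "hand": 40},
    {"linear": [50, -90, 0], "spin": 1.9, "hand": 40},
    {"linear": [55, -99, 0], "spin": 1.9, "hand": 40},
    {"linear": [55, -99, 5], "spin": 1.9, "hand": 40},
    {"linear": [55, -99, 25], "spin": 1.9, "hand": 40},
    {"linear": [55, -99, 45], "spin": 1.9, "hand": 40},
    {"linear": [55, -99, 55], "spin": 1.9, "hand": 40}
  ]
}}

```text
time: 15.2
ee_pos: [0.4601, 0.0419, 0.0798]
eef_rot: [-2.282, -2.154, 0.005]
ft_force: [0.2, -0.6, -2.3]
finger_gap: 0.65
```

```bash
python3 - <<'E'
from rig import snapshot
import cv2,numpy as np
s=snapshot("scene")
c=s["color"][120:220,220:350,::-1]; cv2.imwrite("pics/b2.png",cv2.resize(c,None,fx=5,fy=5,interpolation=cv2.INTER_CUBIC))
E
python3 go.py .4596 .0428 .037 -3.2
```

```text
t 15.25 p [0.4594 0.042  0.0789] yaw -3.29 tilt 0.37 F [-1.1  0.4 -3.1] gap 0.646
[0.4596, 0.0428, 0.037, -3.2] shift mm [ 0.8  0.5 41.9] spin -0.09
```

View pics/b2.png

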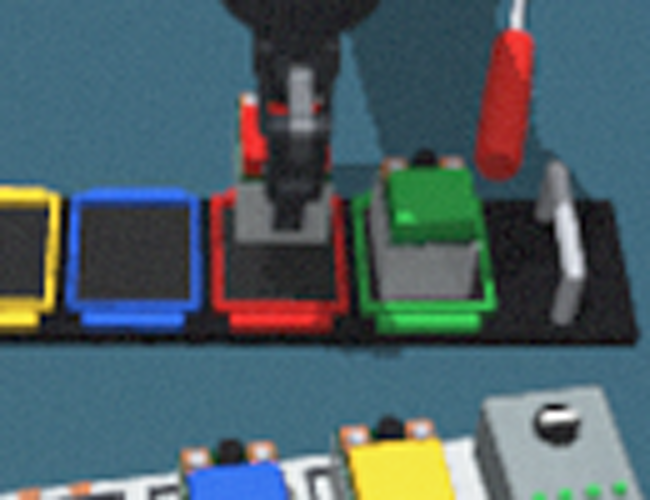

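{"op": "arm_command", "data": {
  "series": [
    {"linear": [0.8, 0.5, 12], "spin": 0, "hand": 40},
    {"linear": [0.8, 0.5, 25], "spin": 0, "hand": 40},
    {"linear": [0.8, 0.5, 34], "spin": 0, "hand": 40},
    {"linear": [0.8, 0.5, 39], "spin": 0, "hand": 40},
    {"linear": [0.8, 0.5, 41], "spin": 0, "hand": 40},
    {"linear": [0.8, 0.5, 42], "spin": 0, "hand": 40},
    {"linear": [0.8, 0.5, 42.5], "spin": 0, "hand": 40},
    {"linear": [0.8, 0.5, 43], "spin": 0, "hand": 40}
  ]
}}

```text
time: 16.05
ee_pos: [0.46, 0.0428, 0.0363]
eef_rot: [-2.281, -2.154, 0.005]
ft_force: [-0.7, -0.7, -2.2]
finger_gap: 0.647
```

{"op": "arm_command", "data": {
  "series": [
    {"linear": [0, 0, 0], "spin": 0, "hand": 40},
    {"linear": [0, 0, 0.3], "spin": 0, "hand": 40},
    {"linear": [0, 0, 0.6], "spin": 0, "hand": 40},
    {"linear": [0, 0, 0.9], "spin": 0, "hand": 40},
    {"linear": [0, 0, 1.2], "spin": 0, "hand": 40},
    {"linear": [0, 0, 1.5], "spin": 0, "hand": 40},
    {"linear": [0, 0, 1.5], "spin": 0, "hand": 40},
    {"linear": [0, 0, 1.5], "spin": 0, "hand": 40}
  ]
}}

```text
time: 16.85
ee_pos: [0.4601, 0.0428, 0.0359]
eef_rot: [-2.282, -2.154, 0.005]
ft_force: [-4.9, -1.5, 16.3]
finger_gap: 0.646
```

{"op": "arm_command", "data": {
  "series": [
    {"linear": [0, 0, 0], "spin": 0, "hand": 60},
    {"linear": [0, 0, 0], "spin": 0, "hand": 75},
    {"linear": [0, 0, 0], "spin": 0, "hand": 85},
    {"linear": [0, 0, 0], "spin": 0, "hand": 100},
    {"linear": [0, 0, 0], "spin": 0, "hand": 100},
    {"linear": [0, 0, -8], "spin": 0, "hand": 100},
    {"linear": [0, 0, -25], "spin": 0, "hand": 100},
    {"linear": [0, 0, -50], "spin": 0, "hand": 100}
  ]
}}

```text
time: 17.65
ee_pos: [0.4595, 0.0428, 0.0861]
eef_rot: [-2.28, -2.154, 0.008]
ft_force: [1.1, 0.5, 0.1]
finger_gap: 0.998
```

```bash
python3 - <<'E'
from rig import snapshot
import cv2,numpy as np
s=snapshot("scene")
c=s["color"][120:220,220:350,::-1]; cv2.imwrite("pics/b3.png",cv2.resize(c,None,fx=5,fy=5,interpolation=cv2.INTER_CUBIC))
E
python3 go.py .6385 .0048 .135 4.5
```

```text
t 17.7 p [0.462  0.0433 0.0899] yaw -3.27 tilt 0.07 F [0.5 0.2 2.5] gap 0.997
[0.6385, 0.0048, 0.135, 4.5] shift mm [-28.3 178.3 -45.3] spin -7.77
```

View pics/b3.png

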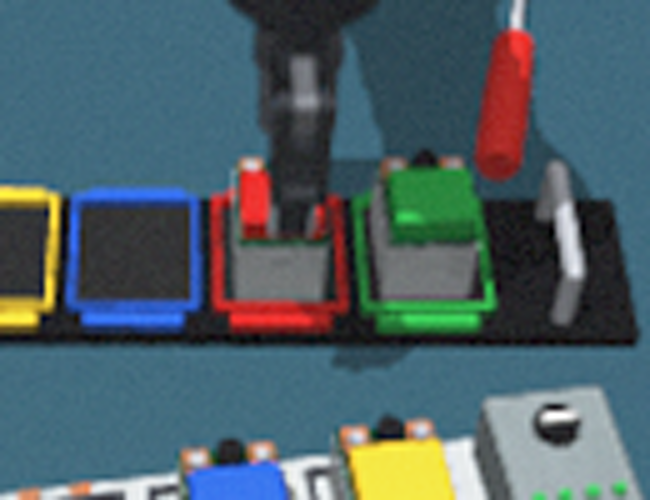

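{"op": "arm_command", "data": {
  "series": [
    {"linear": [0, 0, -22], "spin": 0, "hand": 100},
    {"linear": [0, 10, -40], "spin": -1, "hand": 100},
    {"linear": [-6, 40, -45], "spin": -3, "hand": 100},
    {"linear": [-13, 80, -45], "spin": -5, "hand": 100},
    {"linear": [-19, 120, -45], "spin": -7, "hand": 100},
    {"linear": [-25, 155, -45], "spin": -7.7, "hand": 100},
    {"linear": [-28, 175, -45], "spin": -7.7, "hand": 100},
    {"linear": [-28, 178, -45], "spin": -7.7, "hand": 100}
  ]
}}

```text
time: 18.5
ee_pos: [0.6403, 0.0041, 0.1348]
eef_rot: [-2.136, -2.303, -0.001]
ft_force: [-0.4, 0.1, 0.1]
finger_gap: 0.998
```

{"op": "arm_command", "data": {
  "series": [
    {"linear": [0, 0, 0], "spin": 0, "hand": 100},
    {"linear": [0, 0, 0], "spin": 0, "hand": 100},
    {"linear": [0, 0, 10], "spin": 0, "hand": 100},
    {"linear": [0, 0, 25], "spin": 0, "hand": 100},
    {"linear": [0, 0, 40], "spin": 0, "hand": 100},
    {"linear": [0, 0, 47], "spin": 0, "hand": 100},
    {"linear": [0, 0, 50], "spin": 0, "hand": 100},
    {"linear": [0, 0, 50], "spin": 0, "hand": 100}
  ]
}}

```text
time: 19.3
ee_pos: [0.64, 0.0042, 0.0841]
eef_rot: [-2.135, -2.303, -0.0]
ft_force: [-0.0, 0.3, 0.3]
finger_gap: 1.004
```

```bash
python3 - <<'E'
from rig import snapshot
import cv2,numpy as np
s=snapshot("scene")
c=s["color"][145:265,180:340,::-1]; cv2.imwrite("pics/c1.png",cv2.resize(c,None,fx=5,fy=5,interpolation=cv2.INTER_CUBIC))
E
python3 go.py .6385 .0048 .0432 4.5
```

```text
t 19.35 p [0.6404 0.0043 0.0847] yaw 4.31 tilt 0.06 F [ 0.7 -0.3  0.7] gap 1.0
[0.6385, 0.0048, 0.0432, 4.5] shift mm [ 0.6 -1.9 41.5] spin -0.19
```

View pics/c1.png

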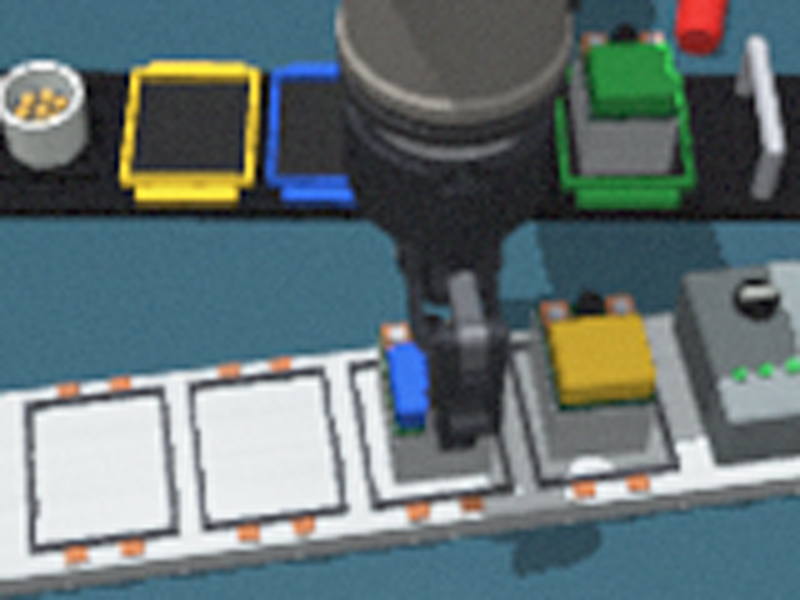

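Run:
```python
from h import *
S=load("scene0.npz")
f=lambda P:np.round((proj(S,P)[0]+[-.6,-.4]-[180,145])*5)
for p,m in (([.6454,-.0657,.0837],[.6474,-.068]),([.6404,.0043,.0847],[.6385,.0048])):
    p=np.array(p)
    print("finger",f(p+[.05,.004,0]),"bottom",[f([m[0]+.028-y*.08,m[1]+.0022+y,.0225]) for y in (-.022,.022)])
```

```text
finger [281. 470.] bottom [array([225., 507.]), array([325., 495.])]
finger [452. 451.] bottom [array([389., 482.]), array([488., 470.])]
```

Run:
```python
from rig import snapshot
import cv2,numpy as np
from h import load
c=snapshot("scene")["color"][190:250,240:300,::-1]
d=load("scene2.npz")["color"][195:255,205:265,::-1]
cv2.imwrite("pics/c2.png",np.hstack([cv2.resize(x,(400,400),interpolation=cv2.INTER_CUBIC) for x in (c,d)]))
```

```text
(no output)
```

View pics/c2.png

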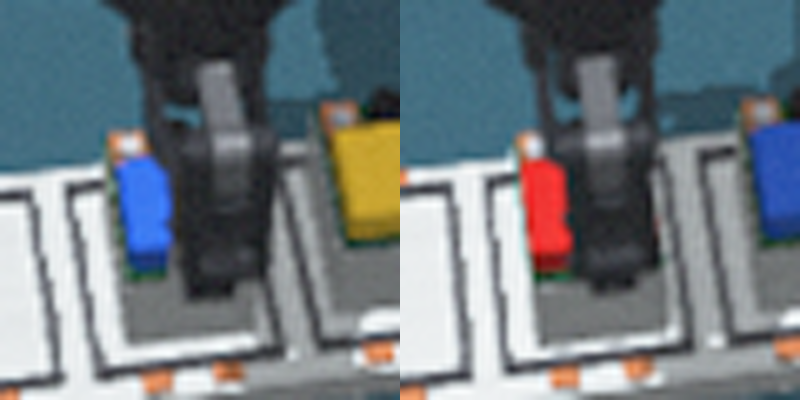

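{"op": "arm_command", "data": {
  "series": [
    {"linear": [1, -1.9, 8], "spin": 0, "hand": 100},
    {"linear": [1, -1.9, 18], "spin": 0, "hand": 100},
    {"linear": [1, -1.9, 28], "spin": 0, "hand": 100},
    {"linear": [1, -1.9, 36], "spin": 0, "hand": 100},
    {"linear": [1, -1.9, 40], "spin": 0, "hand": 100},
    {"linear": [1, -1.9, 41.5], "spin": 0, "hand": 100},
    {"linear": [1, -1.9, 41.5], "spin": 0, "hand": 90},
    {"linear": [1, -1.9, 41.5], "spin": 0, "hand": 80}
  ]
}}

```text
time: 20.2
ee_pos: [0.6391, 0.0052, 0.044]
eef_rot: [2.136, 2.303, 0.003]
ft_force: [0.6, 0.2, -0.3]
finger_gap: 0.803
```

{"op": "arm_command", "data": {
  "series": [
    {"linear": [0, 0, 0], "spin": 0, "hand": 70},
    {"linear": [0, 0, 0], "spin": 0, "hand": 60},
    {"linear": [0, 0, 0], "spin": 0, "hand": 50},
    {"linear": [0, 0, 0], "spin": 0, "hand": 40},
    {"linear": [0, 0, 0], "spin": 0, "hand": 40},
    {"linear": [0, 0, 0], "spin": 0, "hand": 40},
    {"linear": [0, 0, 0], "spin": 0, "hand": 40},
    {"linear": [0, 0, 0], "spin": 0, "hand": 40}
  ],
  "newtons": 50
}}

```text
time: 21.0
ee_pos: [0.6399, 0.0053, 0.0448]
eef_rot: [2.135, 2.302, 0.005]
ft_force: [-0.3, -0.3, 5.0]
finger_gap: 0.645
```

```bash
python3 go.py .4562 -.0311 .135 -3.2
```

```text
t 21.0 p [0.6399 0.0053 0.0448] yaw 4.3 tilt 0.21 F [-0.3 -0.3  5. ] gap 0.645
[0.4562, -0.0311, 0.135, -3.2] shift mm [ -22.5 -185.6  -90.8] spin 7.5
```

{"op": "arm_command", "data": {
  "series": [
    {"linear": [0, 0, -8], "spin": 0, "hand": 40},
    {"linear": [0, 0, -26], "spin": 0, "hand": 40},
    {"linear": [0, 0, -50], "spin": 0, "hand": 40},
    {"linear": [0, 0, -74], "spin": 0, "hand": 40},
    {"linear": [-1, -8, -88], "spin": 0, "hand": 40},
    {"linear": [-4, -30, -91], "spin": 2, "hand": 40},
    {"linear": [-8, -63, -91], "spin": 4, "hand": 40},
    {"linear": [-12, -98, -91], "spin": 6, "hand": 40}
  ]
}}

```text
time: 21.8
ee_pos: [0.541, -0.0144, 0.1358]
eef_rot: [2.255, 2.186, 0.005]
ft_force: [-0.8, 0.1, -3.7]
finger_gap: 0.643
```

```bash
python3 go.py .4562 -.0311 .135 -3.2
```

```text
t 21.8 p [ 0.541  -0.0144  0.1358] yaw -1.78 tilt 0.19 F [-0.8  0.1 -3.7] gap 0.643
[0.4562, -0.0311, 0.135, -3.2] shift mm [-19.4 -84.2   0.5] spin 1.42
```

{"op": "arm_command", "data": {
  "series": [
    {"linear": [-8, -34, 0], "spin": 0.8, "hand": 40},
    {"linear": [-15, -62, 0], "spin": 1.4, "hand": 40},
    {"linear": [-18, -78, 0], "spin": 1.4, "hand": 40},
    {"linear": [-19, -84, 0], "spin": 1.4, "hand": 40},
    {"linear": [-19, -84, 5], "spin": 1.4, "hand": 40},
    {"linear": [-19, -84, 25], "spin": 1.4, "hand": 40},
    {"linear": [-19, -84, 45], "spin": 1.4, "hand": 40},
    {"linear": [-19, -84, 55], "spin": 1.4, "hand": 40}
  ]
}}

```text
time: 22.6
ee_pos: [0.457, -0.0303, 0.0791]
eef_rot: [2.282, 2.159, 0.004]
ft_force: [0.1, 0.0, -2.8]
finger_gap: 0.647
```

```bash
python3 - <<'E'
from rig import snapshot
import cv2,numpy as np
s=snapshot("scene")
c=s["color"][120:220,190:320,::-1]; cv2.imwrite("pics/c3.png",cv2.resize(c,None,fx=5,fy=5,interpolation=cv2.INTER_CUBIC))
E
python3 go.py .4562 -.0311 .037 -3.2
```

```text
t 22.65 p [ 0.4562 -0.0303  0.0782] yaw -3.15 tilt 0.11 F [-0.6 -0.  -4.1] gap 0.645
[0.4562, -0.0311, 0.037, -3.2] shift mm [-0.9  0.  41.2] spin 0.05
```

View pics/c3.png

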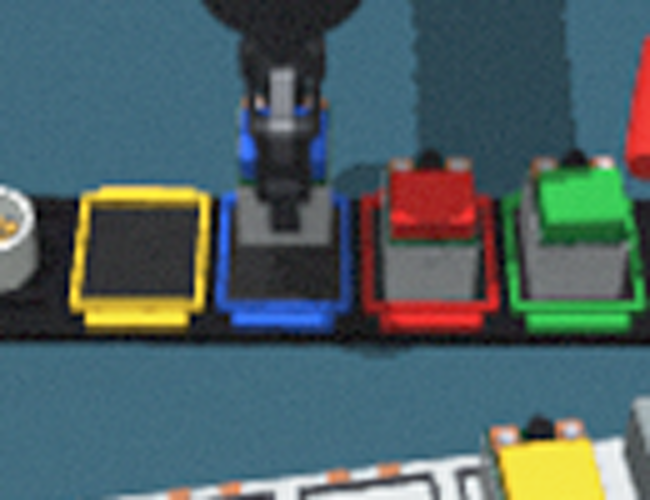

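{"op": "arm_command", "data": {
  "series": [
    {"linear": [-0.5, 0, 12], "spin": 0, "hand": 40},
    {"linear": [-0.5, 0, 25], "spin": 0, "hand": 40},
    {"linear": [-0.5, 0, 33], "spin": 0, "hand": 40},
    {"linear": [-0.5, 0, 37.5], "spin": 0, "hand": 40},
    {"linear": [-0.5, 0, 39.5], "spin": 0, "hand": 40},
    {"linear": [-0.5, 0, 40.5], "spin": 0, "hand": 40},
    {"linear": [-0.5, 0, 41], "spin": 0, "hand": 40},
    {"linear": [-0.5, 0, 41.5], "spin": 0, "hand": 40}
  ]
}}

```text
time: 23.45
ee_pos: [0.4565, -0.0307, 0.037]
eef_rot: [-2.281, -2.159, -0.003]
ft_force: [0.5, -0.7, -4.0]
finger_gap: 0.646
```

{"op": "arm_command", "data": {
  "series": [
    {"linear": [0, 0, 0], "spin": 0, "hand": 40},
    {"linear": [0, 0, 0.3], "spin": 0, "hand": 40},
    {"linear": [0, 0, 0.6], "spin": 0, "hand": 40},
    {"linear": [0, 0, 0.9], "spin": 0, "hand": 40},
    {"linear": [0, 0, 1.2], "spin": 0, "hand": 40},
    {"linear": [0, 0, 1.5], "spin": 0, "hand": 40},
    {"linear": [0, 0, 1.5], "spin": 0, "hand": 40},
    {"linear": [0, 0, 1.5], "spin": 0, "hand": 40}
  ]
}}

```text
time: 24.25
ee_pos: [0.4567, -0.0307, 0.0367]
eef_rot: [2.281, 2.159, 0.003]
ft_force: [-6.2, 0.4, 16.2]
finger_gap: 0.646
```

{"op": "arm_command", "data": {
  "series": [
    {"linear": [0, 0, 0], "spin": 0, "hand": 60},
    {"linear": [0, 0, 0], "spin": 0, "hand": 75},
    {"linear": [0, 0, 0], "spin": 0, "hand": 85},
    {"linear": [0, 0, 0], "spin": 0, "hand": 100},
    {"linear": [0, 0, 0], "spin": 0, "hand": 100},
    {"linear": [0, 0, -8], "spin": 0, "hand": 100},
    {"linear": [0, 0, -25], "spin": 0, "hand": 100},
    {"linear": [0, 0, -50], "spin": 0, "hand": 100}
  ]
}}

```text
time: 25.05
ee_pos: [0.4557, -0.0307, 0.0869]
eef_rot: [-2.28, -2.159, -0.001]
ft_force: [0.6, 0.4, -0.6]
finger_gap: 1.001
```

```bash
python3 -c "
from rig import snapshot
snapshot('scene')"; python3 go.py .6303 .0756 .135 3.8
```

```text
t 25.1 p [ 0.4583 -0.0306  0.0907] yaw -3.14 tilt 0.31 F [ 0.2 -0.3  1.9] gap 0.997
[0.6303, 0.0756, 0.135, 3.8] shift mm [115.5 166.2 -43.3] spin -6.94
```

{"op": "arm_command", "data": {
  "series": [
    {"linear": [0, 0, -22], "spin": 0, "hand": 100},
    {"linear": [6, 10, -40], "spin": -1, "hand": 100},
    {"linear": [28, 40, -43], "spin": -3, "hand": 100},
    {"linear": [52, 75, -43], "spin": -5, "hand": 100},
    {"linear": [78, 112, -43], "spin": -6, "hand": 100},
    {"linear": [100, 145, -43], "spin": -6.9, "hand": 100},
    {"linear": [113, 162, -43], "spin": -6.9, "hand": 100},
    {"linear": [115.5, 166, -43], "spin": -6.9, "hand": 100}
  ]
}}

```text
time: 25.9
ee_pos: [0.6318, 0.0782, 0.135]
eef_rot: [2.143, 2.293, 0.01]
ft_force: [-0.8, 0.7, 0.0]
finger_gap: 1.0
```

{"op": "arm_command", "data": {
  "series": [
    {"linear": [0, 0, 0], "spin": 0, "hand": 100},
    {"linear": [0, 0, 0], "spin": 0, "hand": 100},
    {"linear": [0, 0, 10], "spin": 0, "hand": 100},
    {"linear": [0, 0, 25], "spin": 0, "hand": 100},
    {"linear": [0, 0, 40], "spin": 0, "hand": 100},
    {"linear": [0, 0, 47], "spin": 0, "hand": 100},
    {"linear": [0, 0, 50], "spin": 0, "hand": 100},
    {"linear": [0, 0, 50], "spin": 0, "hand": 100}
  ]
}}

```text
time: 26.7
ee_pos: [0.6318, 0.0783, 0.0843]
eef_rot: [2.143, 2.294, 0.009]
ft_force: [0.4, 0.4, -0.5]
finger_gap: 1.003
```

```bash
python3 - <<'E'
from rig import snapshot
import cv2,numpy as np
s=snapshot("scene")
c=s["color"][145:265,200:360,::-1]; cv2.imwrite("pics/d1.png",cv2.resize(c,None,fx=5,fy=5,interpolation=cv2.INTER_CUBIC))
from h import *
S=load("scene0.npz"); f=lambda P:np.round((proj(S,P)[0]+[-.6,-.4]-[200,145])*5)
from rig import observe
p=np.array(observe()["ee_pos"]);m=[.6303,.0756]
print("finger",f(p+[.05,.004,0]),"bottom",[f([m[0]+.028-y*.07,m[1]+.002+y,.0225]) for y in (-.022,.022)])
E
python3 go.py .6303 .0756 .0432 3.8
```

```text
finger [531. 425.] bottom [array([446., 458.]), array([544., 448.])]
t 26.75 p [0.6322 0.0784 0.0849] yaw 3.89 tilt 0.42 F [ 0.7  0.1 -0.1] gap 0.999
[0.6303, 0.0756, 0.0432, 3.8] shift mm [-2.8 -2.4 41.7] spin 0.09
```

View pics/d1.png

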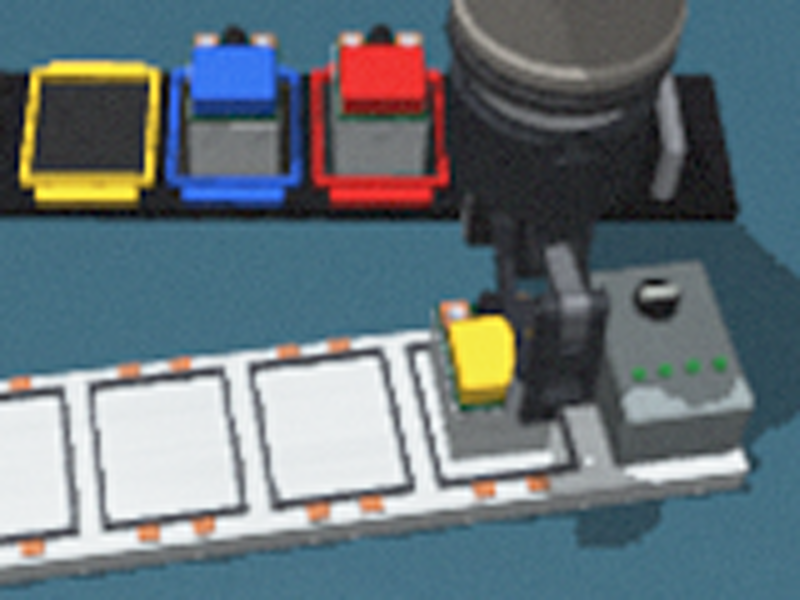

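{"op": "arm_command", "data": {
  "series": [
    {"linear": [-4.5, -2.4, 8], "spin": 0, "hand": 100},
    {"linear": [-4.5, -2.4, 18], "spin": 0, "hand": 100},
    {"linear": [-4.5, -2.4, 28], "spin": 0, "hand": 100},
    {"linear": [-4.5, -2.4, 36], "spin": 0, "hand": 100},
    {"linear": [-4.5, -2.4, 40], "spin": 0, "hand": 100},
    {"linear": [-4.5, -2.4, 41.5], "spin": 0, "hand": 100},
    {"linear": [-4.5, -2.4, 41.5], "spin": 0, "hand": 95},
    {"linear": [-4.5, -2.4, 41.5], "spin": 0, "hand": 90}
  ]
}}

```text
time: 27.55
ee_pos: [0.6307, 0.0741, 0.0437]
eef_rot: [2.143, 2.293, 0.011]
ft_force: [0.5, 0.0, 0.1]
finger_gap: 0.9
```

```bash
python3 - <<'E'
from rig import snapshot
import cv2,numpy as np
s=snapshot("scene")
c=s["color"][185:255,260:350,::-1]; cv2.imwrite("pics/d2.png",cv2.resize(c,None,fx=7,fy=7,interpolation=cv2.INTER_CUBIC))
E
python3 go.py .6303 .0756 .0432 3.8
```

```text
t 27.6 p [0.6307 0.074  0.0438] yaw 3.89 tilt 0.46 F [ 0.6 -0.2 -0.6] gap 0.896
[0.6303, 0.0756, 0.0432, 3.8] shift mm [ 1.6 -0.3  0.6] spin 0.09
```

View pics/d2.png

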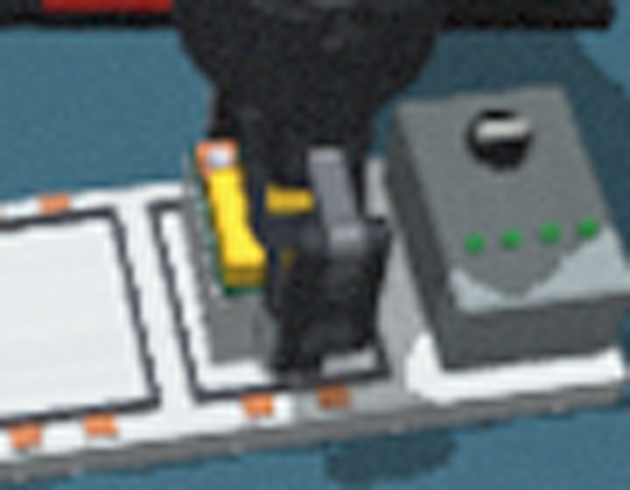

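{"op": "arm_command", "data": {
  "series": [
    {"linear": [-1.5, 0, 0], "spin": 0, "hand": 80},
    {"linear": [-1.5, 0, 0], "spin": 0, "hand": 70},
    {"linear": [-1.5, 0, 0], "spin": 0, "hand": 60},
    {"linear": [-1.5, 0, 0], "spin": 0, "hand": 50},
    {"linear": [-1.5, 0, 0], "spin": 0, "hand": 40},
    {"linear": [-1.5, 0, 0], "spin": 0, "hand": 40},
    {"linear": [-1.5, 0, 0], "spin": 0, "hand": 40},
    {"linear": [-1.5, 0, 0], "spin": 0, "hand": 40}
  ],
  "newtons": 50
}}

```text
time: 28.4
ee_pos: [0.6316, 0.0725, 0.0446]
eef_rot: [2.142, 2.292, 0.013]
ft_force: [1.0, -0.7, 5.4]
finger_gap: 0.647
```

```bash
python3 go.py .4520 -.1055 .135 -3.2
```

```text
t 28.4 p [0.6316 0.0725 0.0446] yaw 3.87 tilt 0.54 F [ 1.  -0.7  5.4] gap 0.647
[0.452, -0.1055, 0.135, -3.2] shift mm [-165.2 -190.3  -92.6] spin 7.07
```

{"op": "arm_command", "data": {
  "series": [
    {"linear": [0, 0, -8], "spin": 0, "hand": 40},
    {"linear": [0, 0, -26], "spin": 0, "hand": 40},
    {"linear": [0, 0, -50], "spin": 0, "hand": 40},
    {"linear": [0, 0, -74], "spin": 0, "hand": 40},
    {"linear": [-5, -6, -88], "spin": 0, "hand": 40},
    {"linear": [-22, -25, -92], "spin": 2, "hand": 40},
    {"linear": [-46, -53, -92], "spin": 4, "hand": 40},
    {"linear": [-72, -83, -92], "spin": 6, "hand": 40}
  ]
}}

```text
time: 29.2
ee_pos: [0.5514, -0.0059, 0.1361]
eef_rot: [2.26, 2.177, 0.014]
ft_force: [0.1, -0.2, -3.1]
finger_gap: 0.649
```

```bash
python3 go.py .4520 -.1070 .135 -3.2
```

```text
t 29.2 p [ 0.5514 -0.0059  0.1361] yaw -2.15 tilt 0.55 F [ 0.1 -0.2 -3.1] gap 0.649
[0.452, -0.107, 0.135, -3.2] shift mm [-104.8  -95.5   -0.2] spin 1.05
```

{"op": "arm_command", "data": {
  "series": [
    {"linear": [-30, -27, 0], "spin": 0.5, "hand": 40},
    {"linear": [-60, -55, 0], "spin": 1, "hand": 40},
    {"linear": [-86, -78, 0], "spin": 1, "hand": 40},
    {"linear": [-101, -92, 0], "spin": 1, "hand": 40},
    {"linear": [-105, -95.5, 0], "spin": 1, "hand": 40},
    {"linear": [-105, -95.5, 8], "spin": 1, "hand": 40},
    {"linear": [-105, -95.5, 28], "spin": 1, "hand": 40},
    {"linear": [-105, -95.5, 45], "spin": 1, "hand": 40}
  ]
}}

```text
time: 30.0
ee_pos: [0.4536, -0.1058, 0.0892]
eef_rot: [2.277, 2.158, 0.016]
ft_force: [0.2, -0.3, -3.4]
finger_gap: 0.65
```

```bash
python3 - <<'E'
from rig import snapshot
import cv2,numpy as np
s=snapshot("scene")
c=s["color"][110:220,160:290,::-1]; cv2.imwrite("pics/d3.png",cv2.resize(c,None,fx=5,fy=5,interpolation=cv2.INTER_CUBIC))
E
python3 go.py .4520 -.107 .037 -3.2
```

```text
t 30.05 p [ 0.452  -0.1054  0.0868] yaw -3.03 tilt 0.47 F [-0.1 -0.3 -6.2] gap 0.647
[0.452, -0.107, 0.037, -3.2] shift mm [-1.9 -0.2 49.8] spin 0.17
```

View pics/d3.png

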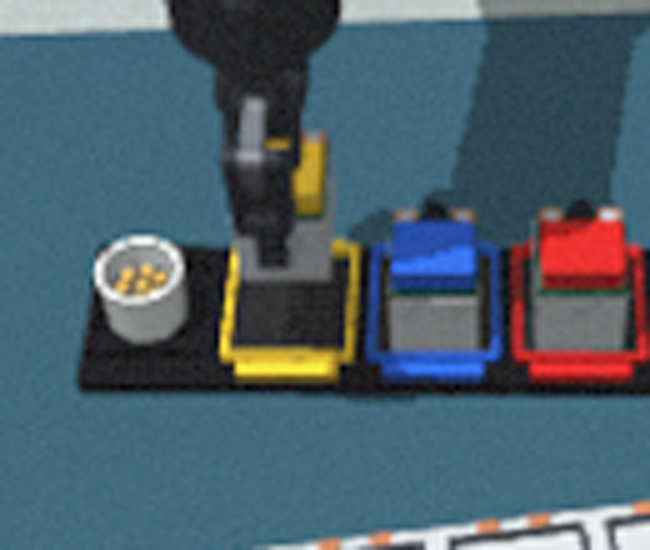

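{"op": "arm_command", "data": {
  "series": [
    {"linear": [-1.5, 0, 14], "spin": 0.1, "hand": 40},
    {"linear": [-1.5, 0, 28], "spin": 0.1, "hand": 40},
    {"linear": [-1.5, 0, 38], "spin": 0.1, "hand": 40},
    {"linear": [-1.5, 0, 44], "spin": 0.1, "hand": 40},
    {"linear": [-1.5, 0, 46.5], "spin": 0.1, "hand": 40},
    {"linear": [-1.5, 0, 47.5], "spin": 0.1, "hand": 40},
    {"linear": [-1.5, 0, 48.5], "spin": 0.1, "hand": 40},
    {"linear": [-1.5, 0, 49], "spin": 0.1, "hand": 40}
  ]
}}

```text
time: 30.85
ee_pos: [0.4525, -0.1068, 0.0382]
eef_rot: [2.28, 2.158, 0.013]
ft_force: [-0.0, -0.4, -2.8]
finger_gap: 0.641
```

```bash
python3 - <<'E'
from rig import snapshot
import cv2,numpy as np
s=snapshot("scene")
c=s["color"][110:220,160:290,::-1]; cv2.imwrite("pics/d4.png",cv2.resize(c,None,fx=5,fy=5,interpolation=cv2.INTER_CUBIC))
E
python3 go.py .4520 -.107 .037 -3.2
```

```text
t 30.9 p [ 0.4524 -0.1068  0.0381] yaw -3.15 tilt 0.49 F [-0.7 -0.7 -2.9] gap 0.649
[0.452, -0.107, 0.037, -3.2] shift mm [-0.3 -0.4  1.1] spin 0.05
```

View pics/d4.png

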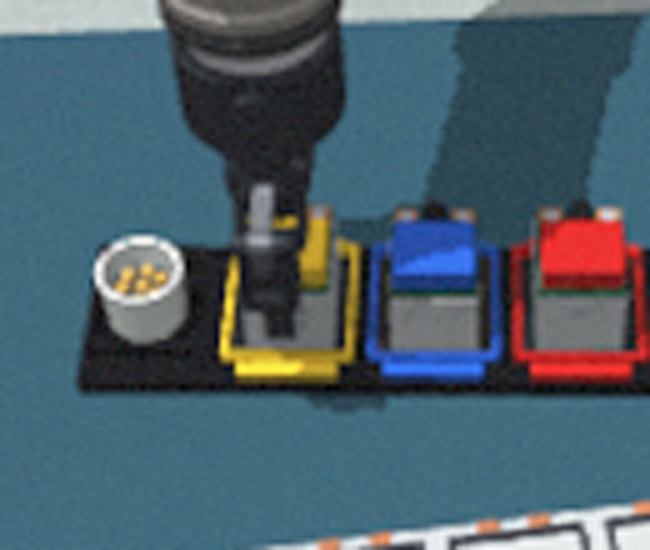

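{"op": "arm_command", "data": {
  "series": [
    {"linear": [0, 0, 0.5], "spin": 0, "hand": 40},
    {"linear": [0, 0, 1], "spin": 0, "hand": 40},
    {"linear": [0, 0, 1.3], "spin": 0, "hand": 40},
    {"linear": [0, 0, 1.6], "spin": 0, "hand": 40},
    {"linear": [0, 0, 1.9], "spin": 0, "hand": 40},
    {"linear": [0, 0, 2.2], "spin": 0, "hand": 40},
    {"linear": [0, 0, 2.5], "spin": 0, "hand": 40},
    {"linear": [0, 0, 2.5], "spin": 0, "hand": 40}
  ]
}}

```text
time: 31.7
ee_pos: [0.4524, -0.1067, 0.0364]
eef_rot: [2.28, 2.158, 0.013]
ft_force: [-4.7, 0.7, 12.1]
finger_gap: 0.646
```

Contact made, as with the others. Release and rise.

{"op": "arm_command", "data": {
  "series": [
    {"linear": [0, 0, 0], "spin": 0, "hand": 60},
    {"linear": [0, 0, 0], "spin": 0, "hand": 75},
    {"linear": [0, 0, 0], "spin": 0, "hand": 85},
    {"linear": [0, 0, 0], "spin": 0, "hand": 100},
    {"linear": [0, 0, 0], "spin": 0, "hand": 100},
    {"linear": [0, 0, -8], "spin": 0, "hand": 100},
    {"linear": [0, 0, -25], "spin": 0, "hand": 100},
    {"linear": [0, 0, -50], "spin": 0, "hand": 100}
  ]
}}

```text
time: 32.5
ee_pos: [0.4512, -0.1067, 0.0866]
eef_rot: [-2.281, -2.16, -0.011]
ft_force: [-0.2, 0.2, 0.5]
finger_gap: 1.001
```

{"op": "arm_command", "data": {
  "series": [
    {"linear": [0, 0, -20], "spin": 0, "hand": 100},
    {"linear": [0, 0, -50], "spin": 0, "hand": 100},
    {"linear": [-15, 15, -75], "spin": 0, "hand": 100},
    {"linear": [-45, 40, -90], "spin": 3, "hand": 100},
    {"linear": [-80, 50, -95], "spin": 8, "hand": 100},
    {"linear": [-115, 50, -95], "spin": 14, "hand": 100},
    {"linear": [-150, 50, -95], "spin": 20, "hand": 100},
    {"linear": [-185, 50, -95], "spin": 26, "hand": 100}
  ]
}}

```text
time: 33.3
ee_pos: [0.4904, -0.2959, 0.1816]
eef_rot: [-2.711, -1.585, -0.011]
ft_force: [0.9, 0.1, 0.2]
finger_gap: 1.001
```

{"op": "arm_command", "data": {
  "series": [
    {"linear": [-30, -5, 0], "spin": 5, "hand": 100},
    {"linear": [-65, -10, 0], "spin": 10, "hand": 100},
    {"linear": [-100, -15, 0], "spin": 15, "hand": 100},
    {"linear": [-135, -20, 0], "spin": 20, "hand": 100},
    {"linear": [-165, -25, 0], "spin": 24, "hand": 100},
    {"linear": [-185, -28, 0], "spin": 26, "hand": 100},
    {"linear": [-190, -28, 0], "spin": 26, "hand": 100},
    {"linear": [-190, -28, 0], "spin": 26, "hand": 100}
  ]
}}

```text
time: 34.1
ee_pos: [0.3732, -0.4476, 0.1804]
eef_rot: [-2.996, -0.936, -0.011]
ft_force: [0.0, 0.4, 0.5]
finger_gap: 0.999
```

```bash
python3 - <<'E'
from rig import snapshot
import cv2,numpy as np
a=[]
for n,b in (("top",(130,280,125,355)),("scene",(140,290,140,370))):
    s=snapshot(n);np.savez(n+"9.npz",**s)
    c=s["color"][b[0]:b[1],b[2]:b[3],::-1]; a.append(cv2.resize(c,(460,300),interpolation=cv2.INTER_CUBIC))
cv2.imwrite("pics/e1.png",np.vstack(a))
E
python3 go.py
```

```text
t 34.2 p [ 0.3744 -0.4462  0.1803] yaw -55.16 tilt 0.48 F [ 0.4  1.3 -0.3] gap 0.999
```

View pics/e1.png

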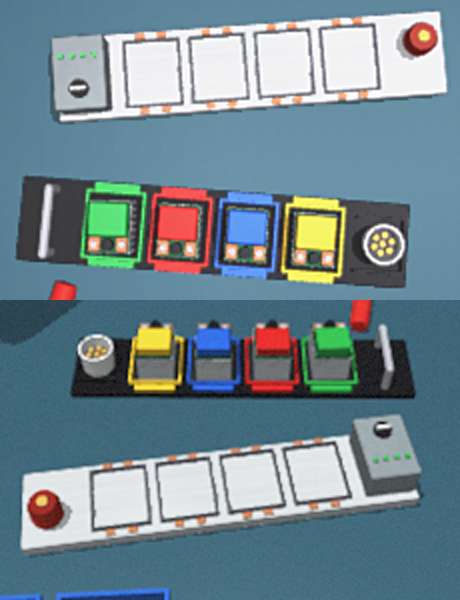

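Run:
```python
from h import *
A,B=load("top0.npz"),load("top9.npz")
for n,(r0,r1,c0,c1) in dict(pot=(230,275,298,335),ins=(135,165,322,348)).items():
    a=A["color"][r0:r1,c0:c1].astype(np.float32).mean(2);b=B["color"][r0:r1,c0:c1].astype(np.float32).mean(2)
    print(n,cv2.phaseCorrelate(a,b),np.abs(a-b).mean())
t=B["color"][205:285,125:340,::-1]; s=load("scene9.npz")["color"][145:200,170:360,::-1]
cv2.imwrite("pics/e2.png",np.vstack([cv2.resize(x,(760,int(760*x.shape[0]/x.shape[1])),interpolation=cv2.INTER_CUBIC) for x in (t,s)]))
```

```text
pot ((0.016145640610467638, 0.5035862220471579), 0.9963577246665954) 4.756557
ins ((0.5057710286100274, -0.017025364117822406), 0.9999030322204402) 4.361538
```

View pics/e2.png

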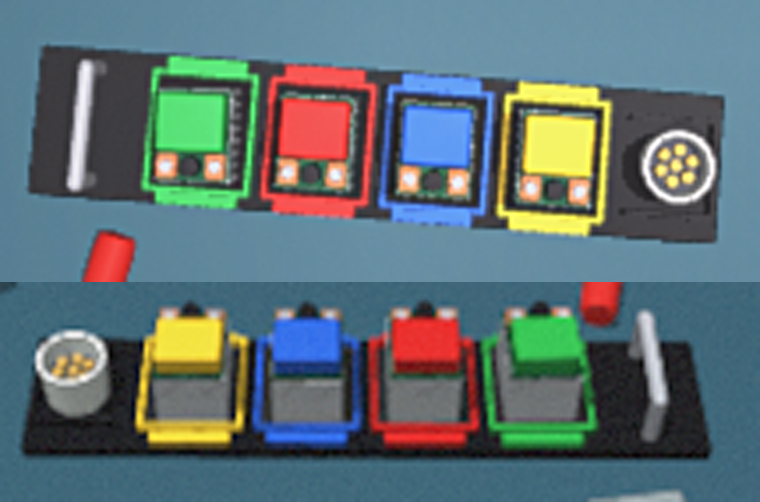

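```bash
python3 -c "
from rig import job_done
print(job_done())"
```

```text
the job is handed in; nothing more can be done
None
```

I moved all four modules (green, red, blue, yellow) from the burn-in plate into the nests of their own colours and handed the job in at about 34 s. No verdict came back.

- **Placing:** Each module was lowered until the wrist force reached 12–16 N, then released. None was dropped.
- **Final pictures:** In both camera views every module stands upright, inside its rim and with its long side along the nest. The gripper was open and well clear.
- **Screw pot and insulator:** Both look where they started. A shift check on the top view gave 0.5 px for each, on a single axis. I put this down to the method (odd crop size) rather than movement, but I did not check further.
- **Camera disagreement:** While lining up the blue and yellow grasps, the camera and arm positions seemed to differ by a few millimetres. I shifted the yellow grasp slightly to allow for it; all four modules still had visible clearance in their nests.

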